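# Put the casting gear in its trays

## Robot

A 6-joint arm with a two-finger parallel gripper is mounted at the origin on the work surface. World frame = base frame: x ahead of the robot, y to its left, z up, the work surface at z = 0. Lengths are in mm, angles in rad, forces in N, time in s.
With the tool pointing down it reaches from about 300 to 775 mm from the base axis. Payload 14.6 kg.
Tool frame: the origin (TCP) lies midway between the tips of the shut fingers; the grasp point (between the pads) lies 19 mm behind it (manip.tcp_to_grasp is the distance from the TCP to the grasp point, in mm); z points along the fingers, x is the direction in which the jaws open and shut, and the axes are right-handed (so a half turn about z gives the same grasp; the last joint's range is limited). The gripper opens to 94 mm and grips with 3 to 60 N. Pads are 16 mm wide; open, the fingers measure 119 mm over their backs; the gripper's body (75 mm by 177 mm) begins 78 mm behind the grasp point.
Start: joints at [1.121, 0.3, 1.521, -0, 1.321, -0.067], TCP at [205.432, 510.183, 205.446] pointing down, gripper open.
Joint ranges: [-3.03, 3.03], [-0.79, 2.21], [0.23, 2.52], [-1.04, 4.18], [0, 3.07], [-2.55, 2.55]. Speed limits (rad/s): [2.22, 2.22, 2.57, 3.14, 3.14, 3.14].

## Interface

Orientations are given as [roll, pitch, yaw] about the fixed x, y, z axes, in that order (R = Rz(yaw) Ry(pitch) Rx(roll)).
In Python, from cell import manip gives the robot as it stands.
- The arm moves only by the tool arm_command, never from a script. Its argument "steps" is a list of rows, each a list of 3 entries, a list of its own where there are three numbers: the opening, from 0 (shut) to 1 (fully open), then the shift along the tool's x, y, z in cm, then the turn about the tool's z in rad. A call has 1 to 5 rows; each row shifts and turns the commanded pose from where the row before left it, along the tool's axes as they then stand; what a row does not reach is not made up. A row lasts 1/12 s, in which the tool goes at most 41.7 mm and 7.16 degrees, less where a joint would pass 70% of its speed; a pose out of reach is approached as far as the arm can. A call with a gripper value outside its range is refused whole. The fingers move at their own pace and stop on an object; "force" is the grip in N (left out, the last holds). Time passes only in rows, so rows that do not move let the fingers close. It gives the time, the measured TCP pose, the force and the opening at its end, in the units of the state.
- manip.read_state(): the state, without advancing time (a new reading comes with each control period).
- manip.camera(name): name is "scene" or "top"; returns (picture, depth): 400x640x3 uint8, red, green, blue; 400x640 float32, mm along the optical axis (not along the pixel's ray), 0 where there is no reading.
- manip.calibration(name): a dict with "fx", "fy", "cx", "cy" (pixels), "distortion" ([k1, k2, p1, p2, k3] as OpenCV has them; the pictures are not rectified), "R" (3x3) and "t" (3): a world point X has camera coordinates R X + t. Camera axes: x right, y down, z forward; pixel columns grow to the right and rows downward; lengths in mm; the calibration is good to about 2 mm. A picture is of the moment at which its call begins. calibration takes no time and is no camera call.
- manip.sign_off(): hands the job in, once; it reports no verdict.
The state is a dict: "clock": time; "joints": joint angles; "qd": joint speeds; "effort": joint torques, N m; "eef_pos": TCP position; "eef_rot": TCP orientation; "wrist_force": force on the tool from outside, world axes, zero at the start; "moment": the same for the moment, N m; "finger_gap": finger opening in mm.
Only numpy, scipy, OpenCV 4.12 (cv2) and the standard library are available. Lean on these libraries where they do the work, as an engineer would, in place of code of your own. Each camera call takes 0.05 s, during which the arm holds its last target.

## Task

Clear up the casting bench: put the larger crucible, the smaller crucible, the square doming block and the oblong ingot mould each into the shallow wooden tray of its own shape and size, upright and sitting flat on the tray's floor inside the rim. Set each one down, do not drop it, and leave the small flux jar standing where it is.

Things in the scene. Friction and masses are not known exactly. Their poses are not given: they have to be found in the camera images.
- big_crucible_center (a point): Larger of two open buff-grey fireclay crucibles: a cup 58 mm across outside (down to 15 mm above its base, tapering below that to 45 mm at the base), 44 mm high, 5 mm wall, about 0.14 kg, standing upright and loose. Point: on its axis, half-way up (22 mm above its base); z up
- small_crucible_center (a point): Smaller of two open buff-grey fireclay crucibles: a cup 38 mm across outside (down to 14 mm above its base, tapering below that to 30 mm), 40 mm high, 5 mm wall, about 0.06 kg, standing upright and loose. Point: on its axis, half-way up (20 mm above its base); z up
- doming_block_center (a point): Loose steel doming block: a bare steel cube of 44 mm with round hollows marked in its top, about 0.6 kg. Point: its centre (22 mm above its base); x and y square to its sides, z up
- ingot_mould_center (a point): Loose dark graphite ingot mould: an oblong block 76 mm long (its x) by 40 mm wide (its y) by 40 mm high with a trough in its top (52 by 18 mm, 12 mm deep), about 0.2 kg. Point: its centre (20 mm above its base); z up
- big_round_tray: Larger of two round shallow wooden trays, fixed to the bench, for the larger crucible. Pocket 74 mm across; its floor is 4 mm and its rim top 10 mm above the bench; rim 5 mm thick. Origin: centre of its underside, on the bench; z up
- small_round_tray: Smaller of two round shallow wooden trays, fixed to the bench, for the smaller crucible. Pocket 54 mm across; its floor is 4 mm and its rim top 10 mm above the bench; rim 5 mm thick. Origin: centre of its underside, on the bench; z up
- square_tray: Square shallow wooden tray, fixed to the bench, for the doming block. Pocket 60 by 60 mm, sides along its x and y; its floor is 4 mm and its rim top 10 mm above the bench; rim 5 mm thick. Origin: centre of its underside, on the bench; z up
- oblong_tray: Oblong shallow wooden tray, fixed to the bench, for the ingot mould. Pocket 92 mm (its x) by 56 mm (its y); its floor is 4 mm and its rim top 10 mm above the bench; rim 5 mm thick. Origin: centre of its underside, on the bench; z up
- flux_jar: Bystander, to be left where it stands: small green glass jar with an orange lid, 42 mm across and 66 mm high, loose, about 0.15 kg, standing in the middle among the things. Origin: centre of its underside. (Smaller litter between the things - tweezers, a brass ring, a copper button - is at most 10 mm high; everything else on the bench stands outside the working area, along its far edge and sides.)
Not all that is in view belongs to the job. What is shaped like the big_round_tray but pink or turquoise is not meant. Leave any purple look-alike of the part that bears big_crucible_center alone.

How it is judged:
By the outcome, as a careful person would: the job done as asked, in the order asked, and still so for the second after the job is handed in, with the robot touching nothing.
It also fails if it takes over 115 s, if anything falls off the work surface, if the arm or the gripper's body presses on something with over 40 N, if the wrist force passes 120 N, or if a joint passes its speed limit or range.

## Working session

There is one attempt and no reset: what is moved stays moved. The work goes in short steps, Python scripts to look and compute and a tool call to move; the robot and the scene stay as the last step left them, time stands still between calls to the robot, and variables do not carry over. Pictures are saved under pics/ and viewed, and the job is handed in when it is done.

Besides the shell and the picture viewer there is one more tool, called after "Call:" as name(argument=value, ...), one argument or row to a line, values as JSON. arm_command: Moves the arm, as the interface text tells. Its arguments: {"type":"object","properties":{"steps":{"type":"array","items":{"type":"array"}},"force":{"type":"number"}},"required":["steps"]}

```bash
ls; mkdir -p pics; python3 - <<'E'
from cell import manip
import cv2,numpy as np
s=manip.read_state();print(s)
for n in("scene","top"):
    p,d=manip.camera(n);np.save(f"{n}.npy",p);np.save(f"{n}_d.npy",d)
    cv2.imwrite(f"pics/{n}0.png",p[:,:,::-1]);c=manip.calibration(n);print(n,c)
E
```

```text
pics
{'clock': 0.0, 'joints': array([ 1.12141528e+00,  3.00475384e-01,  1.52155583e+00, -1.93406036e-05,
        1.32068245e+00, -6.66136278e-02]), 'qd': array([ 0.00103793, -0.00064306, -0.00038274, -0.00065976, -0.00199238,
       -0.00077638]), 'effort': array([-2.68998869e-03, -5.31814528e+01, -3.52724004e+01,  7.07170763e-02,
        2.43768393e-02, -1.83145171e-04]), 'eef_pos': array([205.32529881, 509.9691561 , 204.89465535]), 'eef_rot': array([-3.14153673e+00,  1.11977001e-03,  1.18803373e+00]), 'wrist_force': array([ 0.10751018,  1.03935861, -0.79209568]), 'moment': array([-0.00415553,  0.00694231, -0.00699151]), 'finger_gap': 93.8148240584776}
scene {'fx': 375.2880515072233, 'fy': 375.2880515072233, 'cx': 319.36170653988137, 'cy': 199.24090269796704, 'distortion': array([-0.07649513,  0.        ,  0.        ,  0.        ,  0.        ]), 'R': array([[-0.86440243,  0.502564  , -0.01542297],
       [ 0.34924213,  0.57805893, -0.73748071],
       [-0.36171587, -0.64286647, -0.67519207]]), 't': array([ 516.40274858, -126.92483309, 1275.25568552])}
top {'fx': 430.61291759363326, 'fy': 430.61291759363326, 'cx': 318.66105561995926, 'cy': 207.42189092319848, 'distortion': array([0.03442807, 0.        , 0.        , 0.        , 0.        ]), 'R': array([[ 0.01757428, -0.99948695,  0.02677648],
       [-0.9972553 , -0.01944892, -0.07143954],
       [ 0.07192366, -0.02544749, -0.99708546]]), 't': array([ -90.42199636,  549.79152892, 1153.10722987])}
```

View pics/scene0.png

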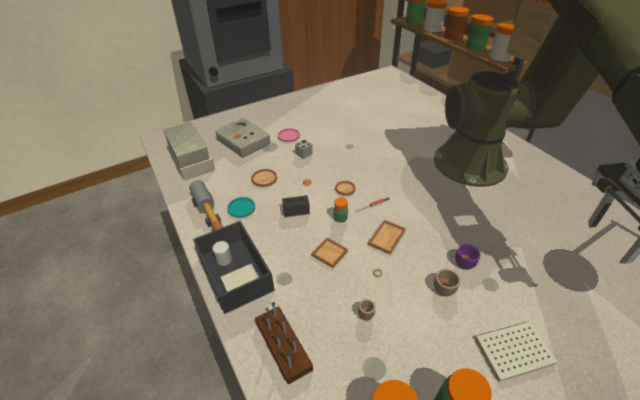

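View pics/top0.png

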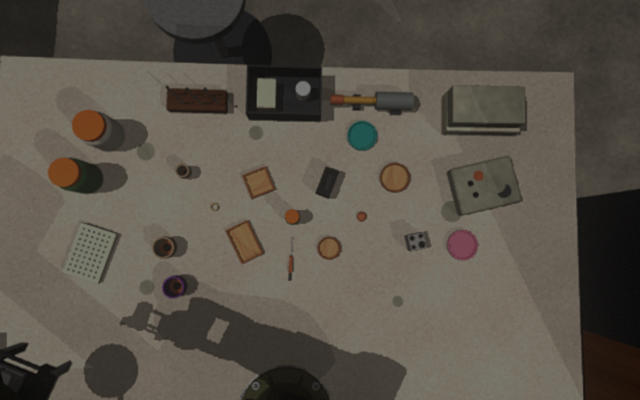

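The top view shows the following, with pixels given as column, row:
- **Crucibles:** the buff big crucible is at (164,246). The purple look-alike at (175,286) is to be left alone. The small crucible is at (183,171).
- **Other parts:** the block is at (417,241), the mould at (328,182) and the jar at (292,216).
- **Round trays:** the big wooden one is at (395,177). Pink (462,245) and turquoise (362,136) are not meant. The small wooden one is at (330,247).
- **Other trays:** square at (259,182), oblong at (245,242).

I'll enlarge crops to confirm this.

```bash
cat > h.py <<'E'
import numpy as np,cv2
from cell import manip
def cal(n):
    c=manip.calibration(n);K=np.array([[c['fx'],0,c['cx']],[0,c['fy'],c['cy']],[0,0,1]]);return K,c['distortion'],c['R'],c['t']
def rays(n,uv):
    K,D,R,t=cal(n);q=cv2.undistortPoints(np.float64(uv).reshape(-1,1,2),K,D).reshape(-1,2)
    d=np.c_[q,np.ones(len(q))]@R; return -R.T@t,d   # d scaled so cam z=1
def plane(n,uv,z):
    o,d=rays(n,uv);return o+d*((z-o[2])/d[:,2])[:,None]
def cloud(n,D):
    h,w=D.shape;v,u=np.mgrid[:h,:w];o,d=rays(n,np.c_[u.ravel(),v.ravel()])
    return (o+d*D.ravel()[:,None]).reshape(h,w,3)
def proj(n,X):
    K,D,R,t=cal(n);return cv2.projectPoints(np.float64(X).reshape(-1,1,3),cv2.Rodrigues(R)[0],t,K,D)[0].reshape(-1,2)
E
python3 - <<'E'
from h import *
p=np.load('top.npy');d=np.load('top_d.npy');
a=p[120:300,140:310];b=p[120:300,290:490]
g=lambda x:np.clip(255*(x/255.)**.6,0,255).astype(np.uint8)
cv2.imwrite('pics/cA.png',cv2.resize(g(a),None,fx=3.2,fy=3.2,interpolation=2)[:,:,::-1]);cv2.imwrite('pics/cB.png',cv2.resize(g(b),None,fx=3.2,fy=3.2,interpolation=2)[:,:,::-1])
P=cloud('top',d)
for nm,u,v in[('big',164,246),('sm',183,171),('blk',417,241),('mould',328,182),('jar',292,216),('bt',395,177),('st',330,247),('sq',259,182),('ob',245,242),('pur',175,286),('bench',300,290),('pink',462,245)]:
    print(nm,P[v,u].round(1), p[v,u], (d[v-4:v+5,u-4:u+5]==0).sum())
E
```

```text
big [439.8 334.6  10.2] [30 27 24] 0
sm [644.9 292.6   9.2] [33 28 23] 0
blk [ 465.  -343.7   43.8] [96 92 89] 0
mould [ 620.5 -104.2   29.7] [41 39 38] 0
jar [524.4  -9.7  64.6] [117  65  31] 1
bt [ 641.6 -291.9    5.2] [119  95  61] 0
st [ 444.1 -113.8    2.6] [118  95  62] 0
sq [619.9  85.7   3.2] [118  95  63] 0
ob [453.9 118.9   5.7] [118  96  62] 0
pur [333.5 301.1   8.8] [23 20 19] 0
bench [ 3.259e+02 -3.380e+01  3.000e-01] [117 111  99] 0
pink [ 456.3 -476.4    9.6] [117  68  81] 0
```

View pics/cA.png

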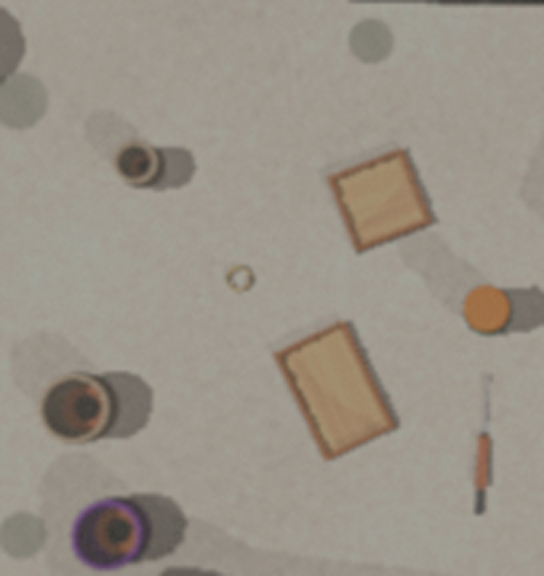

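View pics/cB.png

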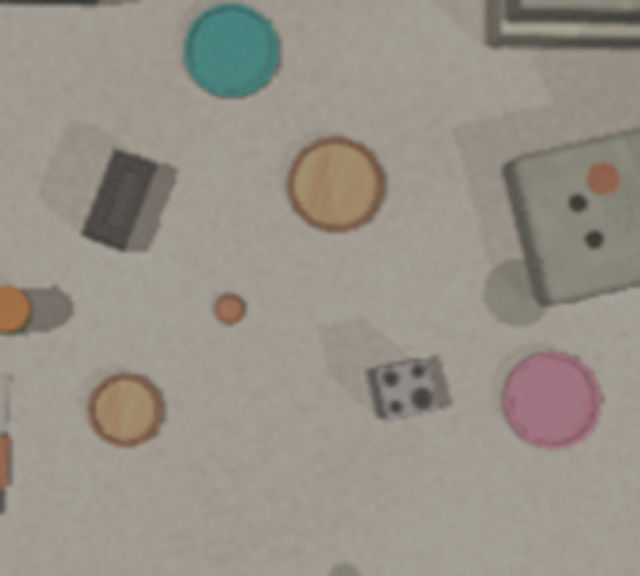

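The crops confirm the identities: buff big crucible at crop A (78,407), purple look-alike below it at (112,533), and wooden trays as listed. Next I'll measure positions.

```bash
cat > meas.py <<'E'
from h import *
def run(tag,p,d,n='top',objs=None):
    P=cloud(n,d);hsv=cv2.cvtColor(p,cv2.COLOR_RGB2HSV);out=p.copy()
    for nm,(u,v),zt,kind in objs:
        r=26;m=np.zeros(d.shape,np.uint8);sl=(slice(v-r,v+r),slice(u-r,u+r))
        if kind.startswith('tray'): m[sl]=((hsv[sl][...,1]>75)*255)
        else: m[sl]=((P[sl][...,2]>zt-9)&(P[sl][...,2]<zt+15)&(d[sl]>0))*255
        m=cv2.morphologyEx(m,cv2.MORPH_CLOSE,np.ones((3,3)))
        cs,_=cv2.findContours(m,cv2.RETR_EXTERNAL,cv2.CHAIN_APPROX_NONE)
        c=min([c for c in cs if cv2.contourArea(c)>40],key=lambda c:np.hypot(*(c.reshape(-1,2).mean(0)-(u,v))))
        cv2.drawContours(out,[c],-1,(255,255,0),1)
        X=plane(n,c.reshape(-1,2).astype(float),zt)[:,:2].astype(np.float32)
        if 'r' in kind[-1]:
            (x,y),(w,h),a=cv2.minAreaRect(X)
            # long axis direction
            if w<h: w,h,a=h,w,a+90
            print(tag,nm,'c',round(x,1),round(y,1),'size',round(w,1),round(h,1),'yaw long deg',round(a%180,1))
        else:
            A=np.c_[2*X,np.ones(len(X))];s=np.linalg.lstsq(A,(X**2).sum(1),rcond=None)[0]
            print(tag,nm,'c',s[:2].round(1),'diam',round(2*np.sqrt(s[2]+s[0]**2+s[1]**2),1))
    return out
objs=[('big',(164,246),44,'c'),('small',(183,171),40,'c'),('block',(417,241),44,'r'),('mould',(328,182),40,'r'),('jar',(292,216),66,'c'),
('bigtray',(395,177),10,'trayc'),('smtray',(330,247),10,'trayc'),('sqtray',(259,182),10,'trayr'),('obtray',(245,242),10,'trayr')]
if __name__=='__main__':
    p=np.load('top.npy');o=run('top',p,np.load('top_d.npy'),'top',objs)
    cv2.imwrite('pics/m0.png',cv2.resize(o[120:300,140:490],None,fx=2.2,fy=2.2,interpolation=0)[:,:,::-1])
E
python3 meas.py
python3 - <<'E'
from meas import *
L=[(439,334,44),(645,292,40),(465,-344,44),(620,-104,40),(524,-10,66),(641,-292,10),(444,-114,10),(620,86,10),(454,119,10)]
uv=proj('scene',L).round().astype(int);print(uv.tolist())
p=np.load('scene.npy');o=run('scene',p,np.load('scene_d.npy'),'scene',[(a[0],tuple(map(int,q)),a[2],a[3]) for a,q in zip(objs,uv)])
cv2.imwrite('pics/m1.png',cv2.resize(o[110:330,230:490],None,fx=2.6,fy=2.6,interpolation=0)[:,:,::-1])
E
```

```text
top big c [437.8 326.1] diam 56.7
top small c [641.3 285.3] diam 36.1
top block c 464.4 -341.5 size 45.0 43.8 yaw long deg 104.3
top mould c 620.1 -100.4 size 77.0 39.7 yaw long deg 159.9
top jar c [524.1  -8.4] diam 35.5
top bigtray c [ 640.6 -289.9] diam 81.9
top smtray c [ 442.3 -109.8] diam 62.1
top sqtray c 619.2 87.3 size 72.0 71.7 yaw long deg 23.2
top obtray c 455.6 120.9 size 102.5 68.2 yaw long deg 27.6
[[449, 279], [367, 306], [302, 143], [294, 199], [340, 200], [263, 175], [343, 185], [328, 249], [386, 233]]
scene big c [442.  333.4] diam 57.9
scene small c [645.6 292.6] diam 36.8
scene block c 467.6 -331.9 size 50.7 48.9 yaw long deg 106.2
scene mould c 623.0 -91.9 size 75.7 47.8 yaw long deg 159.5
scene jar c [528.4   1. ] diam 39.5
scene bigtray c [ 642.8 -280.7] diam 85.0
scene smtray c [469.4 -75.2] diam 98.9
scene sqtray c 621.4 94.7 size 75.9 72.2 yaw long deg 22.2
scene obtray c 458.8 126.7 size 109.4 68.8 yaw long deg 27.6
```

View pics/m0.png

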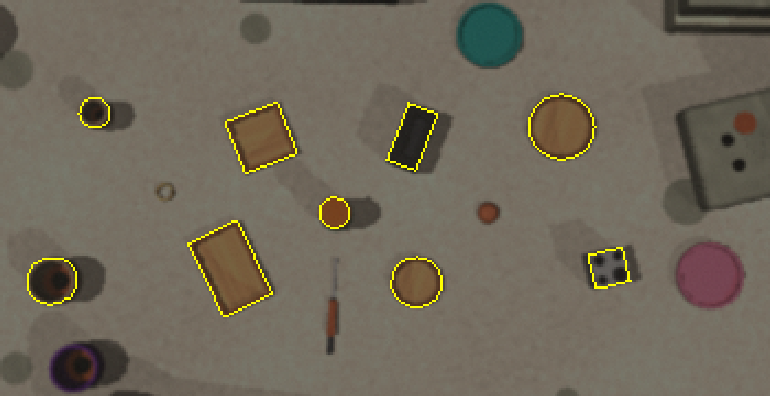

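View pics/m1.png

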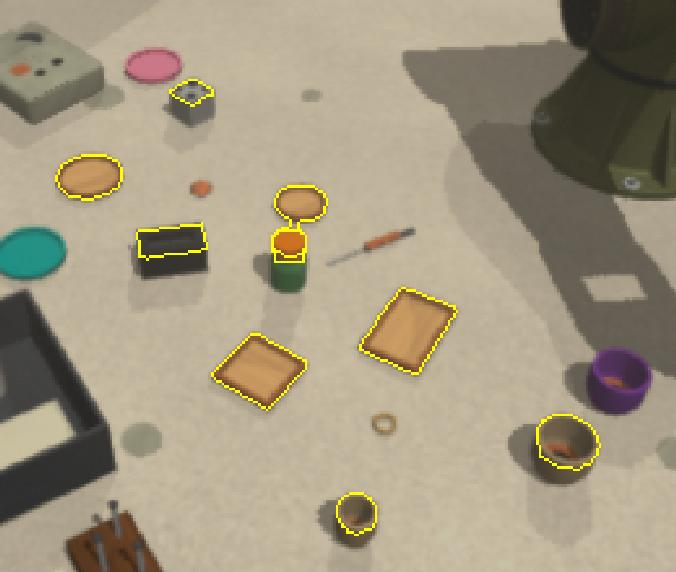

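The two views differ by about 7 mm in y, and some of that is side-wall bias in the oblique view. I'll compare flat bench features instead, then check the gripper against both views.

```bash
python3 - <<'E'
from h import *
t=np.load('top.npy');s=np.load('scene.npy')
def blob(im,u,v,r,f):
    hsv=cv2.cvtColor(im,cv2.COLOR_RGB2HSV).astype(int);sl=(slice(v-r,v+r),slice(u-r,u+r));m=np.zeros(im.shape[:2],np.uint8)
    m[sl]=f(hsv[sl],im[sl].astype(int))*255
    n,l,st,c=cv2.connectedComponentsWithStats(m);i=1+np.argmax(st[1:,4]);return c[i],st[i,4]
but=lambda h,r:(h[...,1]>95)
for nm,a,b,f in[('button',(362,216),(307,182),but)]:
    for n,im,q in(('top',t,a),('scene',s,b)):
        c,ar=blob(im,*q,8,f);print(nm,n,c.round(1),ar,plane(n,[c],5).round(1))
sp=lambda h,r:(h[...,2]<r.max(-1)[ :2].mean()*.90)
for nm,a,b in[('stain',(256,132),(284,278)),('stain2',(398,301),(349,146))]:
    for n,im,q in(('top',t,a),('scene',s,b)):
        c,ar=blob(im,*q,11,sp);print(nm,n,c.round(1),ar,plane(n,[c],0).round(1))
E
```

```text
button top [361.1 216.1] 67 [[ 530.8 -198.4    5. ]]
button scene [306.7 181.7] 34 [[ 532.2 -192.9    5. ]]
stain top [255.5 132.4] 162 [[759.6  99.3   0. ]]
stain scene [283.6 278.5] 171 [[760.5 102.7   0. ]]
stain2 top [397.2 301. ] 98 [[ 300.2 -300.4    0. ]]
stain2 scene [349.  146.2] 31 [[ 301.7 -294.9    0. ]]
```

```bash
cat > go.py <<'E'
import sys
from h import *
# usage go.py x y z yaw ; print shift in tool axes (cm) at current yaw and turn
def go(x,y,z,yaw=None,vmax=3.6):
    s=manip.read_state();e=s['eef_pos'];w=s['eef_rot'][2]
    d=np.array([x,y,z])-e;c,n=np.cos(w),np.sin(w)
    t=np.array([c*d[0]+n*d[1],n*d[0]-c*d[1],-d[2]])/10
    k=int(np.ceil(np.linalg.norm(t)/vmax)) or 1
    print('pos',e.round(1),'yaw',round(w,3),'q',s['joints'].round(2),'F',s['wrist_force'].round(1),'gap',round(s['finger_gap'],1),'t',round(s['clock'],2))
    print('shift cm',t.round(2),'rows',k,'per row',(t/k).round(2))
    if yaw is not None:
        a=(w-yaw+np.pi/2)%np.pi-np.pi/2;print('turn',round(a,3),'rows',int(np.ceil(abs(a)/.12)))
if __name__=='__main__': go(*map(float,sys.argv[1:]))
E
python3 go.py 438.5 328 110 1.188
```

```text
pos [205.3 510.  204.9] yaw 1.188 q [ 1.12  0.3   1.52  0.    1.32 -0.07] F [ 0.1  0.1 -0.2] gap 94.0 t 0.1
shift cm [-8.17 28.43  9.49] rows 9 per row [-0.91  3.16  1.05]
turn 0.0 rows 1
```

Call:
arm_command(
  steps=[
    [1,[-0.91,3.16,1.05],0],
    [1,[-0.91,3.16,1.05],0],
    [1,[-0.91,3.16,1.05],0],
    [1,[-0.91,3.16,1.05],0],
    [1,[-0.91,3.16,1.05],0],
  ],
  force=20,
)

```text
clock: 0.52
eef_pos: [335.9, 407.7, 152.3]
eef_rot: [-3.141, 0.0, 1.188]
wrist_force: [0.2, -0.8, -0.0]
finger_gap: 94.0
```

Call:
arm_command(
  steps=[
    [1,[-0.91,3.16,1.05],0],
    [1,[-0.91,3.16,1.05],0],
    [1,[-0.91,3.16,1.05],0],
    [1,[-0.91,3.16,1.05],0],
    [1,[0,0,0],0],
  ],
)

```text
clock: 0.93
eef_pos: [441.2, 324.3, 108.6]
eef_rot: [-3.14, 0.003, 1.184]
wrist_force: [-0.8, 0.8, -1.3]
finger_gap: 93.8
```

```bash
python3 go.py 438.5 328 110 1.188
python3 - <<'E'
from h import *
s=manip.read_state()
p,d=manip.camera('scene');q,e=manip.camera('top');np.save('g_s.npy',p);np.save('g_t.npy',q)
a=proj('scene',[s['eef_pos']])[0];b=proj('top',[s['eef_pos']])[0];print(a,b)
def crop(p,c,r,f):
    u,v=map(int,c);u0,v0=max(u-r,0),max(v-r,0);o=cv2.resize(p[v0:v+r,u0:u+r],None,fx=f,fy=f,interpolation=2)[:,:,::-1].copy()
    cv2.drawMarker(o,(int((c[0]-u0+.5)*f),int((c[1]-v0+.5)*f)),(0,255,0),0,20,1);return o
cv2.imwrite('pics/g0.png',np.hstack([crop(p,a,55,3.6),crop(q,b,55,3.6)]))
E
```

```text
pos [441.2 324.3 108.6] yaw 1.184 q [ 0.57  0.39  1.63 -0.    1.12 -0.62] F [-0.8  0.8 -1.3] gap 93.8 t 0.93
shift cm [ 0.24 -0.39 -0.14] rows 1 per row [ 0.24 -0.39 -0.14]
turn -0.004 rows 1
[451.19520211 259.08296335] [154.99107347 246.21509391]
```

View pics/g0.png

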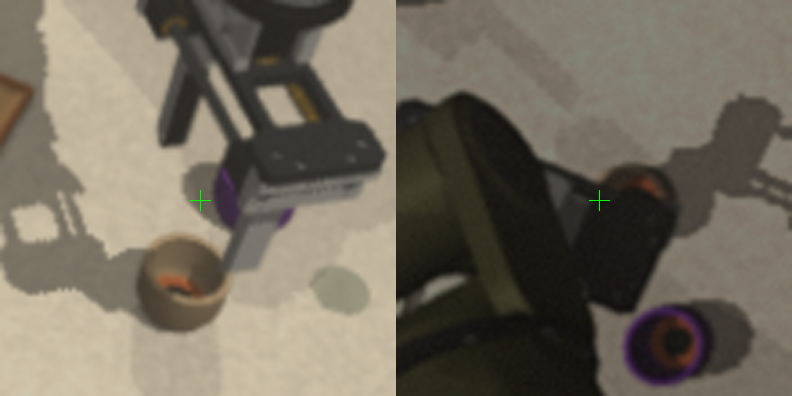

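```bash

cat > crop.py <<'E'
from h import *
def crop(p,c,r,f,marks=()):
    u,v=map(int,c);u0,v0=max(u-r,0),max(v-r,0);o=cv2.resize(p[v0:v+r,u0:u+r],None,fx=f,fy=f,interpolation=2)[:,:,::-1].copy()
    o=np.clip(255*(o/255.)**.7,0,255).astype(np.uint8)
    for m in marks: cv2.drawMarker(o,(int((m[0]-u0+.5)*f),int((m[1]-v0+.5)*f)),(0,255,0),0,20,1)
    return o
E
python3 - <<'E'
from crop import *
s=manip.read_state();print(s['eef_pos'],s['eef_rot'][2],s['finger_gap'])
p,d=manip.camera('scene')
e=s['eef_pos'];w=s['eef_rot'][2];x=np.array([np.cos(w),np.sin(w),0]);g=s['finger_gap']/2
M=proj('scene',[e,e+x*g,e-x*g]);print(M)
cv2.imwrite('pics/g1.png',crop(p,M[0],34,8.5,M))
E
```

```text
[438.88839505 327.20752694 110.26705693] 1.1859894772315247 93.89418475265275
[[453.0127448  259.06420147]
 [461.47184503 275.99389458]
 [445.1360235  243.37942775]]
```

View pics/g1.png

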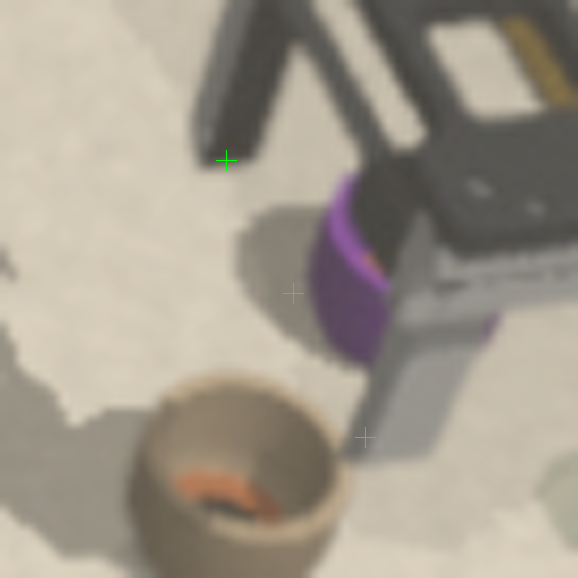

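```bash

python3 - <<'E'
from crop import *
s=manip.read_state();p,d=manip.camera('scene')
e=s['eef_pos'];w=s['eef_rot'][2];x=np.array([np.cos(w),np.sin(w),0]);y=np.array([np.sin(w),-np.cos(w),0]);g=s['finger_gap']/2
X=[e+x*a+y*b for a in(g,59.5,-g,-59.5) for b in(-8,8)]
M=proj('scene',X)
cv2.imwrite('pics/g2.png',crop(p,M.mean(0),34,8.5,M))
E
```

```text
(no output)
```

View pics/g2.png

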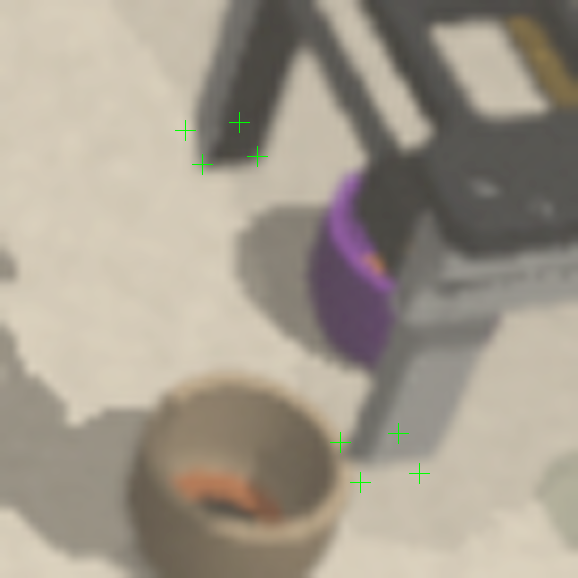

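The finger boxes projected into the scene view land within about 1 px of the seen fingertips, so the scene camera is good to about 2 mm. I'll use the top view corrected by about (+1,+2.5) mm, and allow for side-wall bias. Next I descend on the big crucible.

```bash
python3 go.py 438.8 330 11
```

```text
pos [438.1 328.5 111.1] yaw 1.188 q [ 0.58  0.39  1.63  0.    1.12 -0.61] F [-0.8 -0.9 -0.1] gap 94.2 t 1.13
shift cm [1.600e-01 1.000e-02 1.001e+01] rows 3 per row [0.05 0.   3.34]
```

Call:
arm_command(
  steps=[
    [1,[0.16,0,2.5],0],
    [1,[0,0,2.5],0],
    [1,[0,0,2.5],0],
    [1,[0,0,2.5],0],
    [1,[0,0,0],0],
  ],
)

```text
clock: 1.55
eef_pos: [436.5, 329.2, 7.3]
eef_rot: [-3.138, 0.005, 1.19]
wrist_force: [-1.6, -0.1, 0.5]
finger_gap: 94.3
```

Call:
arm_command(
  steps=[
    [0.5,[0,0,0],0],
    [0.4,[0,0,0],0],
    [0.3,[0,0,0],0],
    [0.3,[0,0,0],0],
    [0.3,[0,0,0],0],
  ],
)

```text
clock: 1.97
eef_pos: [439.7, 329.8, 12.1]
eef_rot: [3.141, -0.001, 1.188]
wrist_force: [0.5, 0.1, 0.0]
finger_gap: 64.1
```

Call:
arm_command(
  steps=[
    [0.3,[0,0,0],0],
    [0.3,[0,0,0],0],
  ],
)

```text
clock: 2.13
eef_pos: [439.5, 329.6, 11.7]
eef_rot: [3.141, -0.001, 1.188]
wrist_force: [-1.9, -1.2, 6.7]
finger_gap: 58.5
```

Call:
arm_command(
  steps=[
    [0.3,[0,0,0],0],
    [0.3,[0,0,0],0],
    [0.3,[0,0,-0.5],0],
    [0.3,[0,0,-1.5],0],
    [0.3,[0,0,-2],0],
  ],
)

```text
clock: 2.55
eef_pos: [438.5, 329.0, 50.5]
eef_rot: [-3.14, 0.002, 1.188]
wrist_force: [0.5, 0.7, -1.6]
finger_gap: 58.4
```

```bash
python3 - <<'E'
from crop import *
s=manip.read_state();p,d=manip.camera('scene')
cv2.imwrite('pics/l1.png',crop(p,proj('scene',[s['eef_pos']])[0],34,8.5))
E
python3 go.py 641.8 -288.5 110
```

```text
pos [440.4 330.2  55.1] yaw 1.188 q [ 0.58  0.47  1.67  0.    1.   -0.61] F [2.  1.3 4.2] gap 58.7 t 2.6
shift cm [-49.87  41.8   -5.49] rows 19 per row [-2.62  2.2  -0.29]
```

View pics/l1.png

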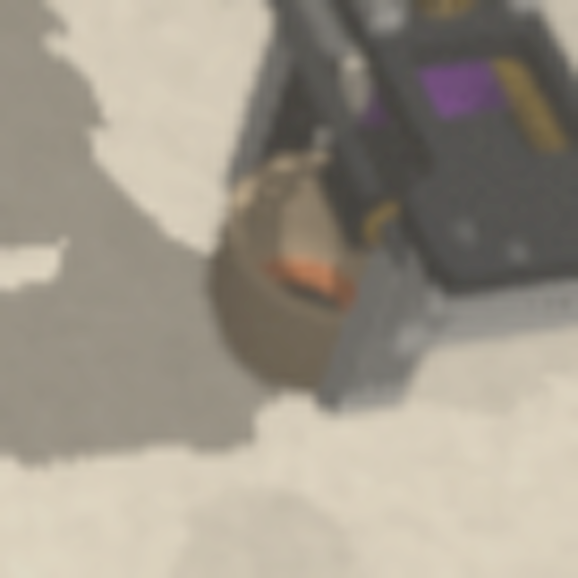

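Call:
arm_command(
  steps=[
    [0.3,[0,0,-2.7],0],
    [0.3,[-2.5,2.1,-2.7],0],
    [0.3,[-2.5,2.1,0],0],
    [0.3,[-2.5,2.1,0],0],
    [0.3,[-2.5,2.1,0],0],
  ],
)

```text
clock: 3.02
eef_pos: [479.9, 204.6, 104.9]
eef_rot: [3.141, -0.001, 1.189]
wrist_force: [1.2, 0.6, -1.0]
finger_gap: 58.6
```

Call:
arm_command(
  steps=[
    [0.3,[-2.5,2.1,0],0],
    [0.3,[-2.5,2.1,0],0],
    [0.3,[-2.5,2.1,0],0],
    [0.3,[-2.5,2.1,0],0],
    [0.3,[-2.5,2.1,0],0],
  ],
)

```text
clock: 3.43
eef_pos: [530.6, 49.0, 104.5]
eef_rot: [3.141, -0.0, 1.188]
wrist_force: [0.1, -0.0, -1.7]
finger_gap: 58.4
```

Call:
arm_command(
  steps=[
    [0.3,[-2.5,2.1,0],0],
    [0.3,[-2.5,2.1,0],0],
    [0.3,[-2.5,2.1,0],0],
    [0.3,[-2.5,2.1,0],0],
    [0.3,[-2.5,2.1,0],0],
  ],
)

```text
clock: 3.85
eef_pos: [581.3, -106.2, 104.3]
eef_rot: [-3.142, -0.0, 1.188]
wrist_force: [1.7, 1.0, -0.6]
finger_gap: 58.3
```

Call:
arm_command(
  steps=[
    [0.3,[-2.5,2.1,0],0],
    [0.3,[-2.5,2.1,0],0],
    [0.3,[-2.5,2.1,0],0],
    [0.3,[0,0,0],0],
    [0.3,[0,0,0],0],
  ],
)

```text
clock: 4.27
eef_pos: [611.3, -198.9, 103.7]
eef_rot: [-3.141, -0.0, 1.186]
wrist_force: [-0.4, 0.7, -2.6]
finger_gap: 58.5
```

```bash
python3 go.py 641.8 -288.5 60
```

```text
pos [ 611.3 -198.9  103.7] yaw 1.186 q [-0.37  0.6   1.34  0.    1.21 -1.56] F [-0.4  0.7 -2.6] gap 58.5 t 4.27
shift cm [-7.16  6.19  4.37] rows 3 per row [-2.39  2.06  1.46]
```

Call:
arm_command(
  steps=[
    [0.3,[-2.4,2.07,1.3],0],
    [0.3,[-2.4,2.07,1.3],0],
    [0.3,[-2.4,2.07,1.3],0],
    [0.3,[0,0,0],0],
    [0.3,[0,0,0],0],
  ],
)

```text
clock: 4.68
eef_pos: [641.6, -287.5, 63.8]
eef_rot: [-3.139, -0.0, 1.187]
wrist_force: [0.3, 0.5, -1.7]
finger_gap: 58.6
```

```bash
cat > look.py <<'E'
import sys
from crop import *
s=manip.read_state();tag=sys.argv[1];X=np.array(list(map(float,sys.argv[2:5]))) if len(sys.argv)>4 else s['eef_pos']
r=int(sys.argv[5]) if len(sys.argv)>5 else 36
p,d=manip.camera('scene');q,e=manip.camera('top');np.save(f'{tag}_s.npy',p);np.save(f'{tag}_t.npy',q);np.save(f'{tag}_sd.npy',d);np.save(f'{tag}_td.npy',e)
f=396/(2*r);A=crop(p,proj('scene',[X])[0],r,f);B=crop(q,proj('top',[X])[0],r,f);h=min(A.shape[0],B.shape[0])
cv2.imwrite(f'pics/{tag}.png',np.hstack([A[:h],B[:h]]))
E
python3 go.py 641.8 -288.5 60;python3 look.py b1 641 -288 20 40;python3 go.py 641.8 -288.5 16
```

```text
pos [ 641.6 -287.5   63.8] yaw 1.187 q [-0.47  0.77  1.15  0.    1.23 -1.66] F [ 0.3  0.5 -1.7] gap 58.6 t 4.68
shift cm [-0.09  0.05  0.38] rows 1 per row [-0.09  0.05  0.38]
pos [ 642.3 -286.2   65.8] yaw 1.189 q [-0.47  0.77  1.15  0.    1.23 -1.66] F [ 0.1  0.4 -1.9] gap 58.2 t 4.78
shift cm [-0.23  0.03  4.98] rows 2 per row [-0.12  0.02  2.49]
```

View pics/b1.png

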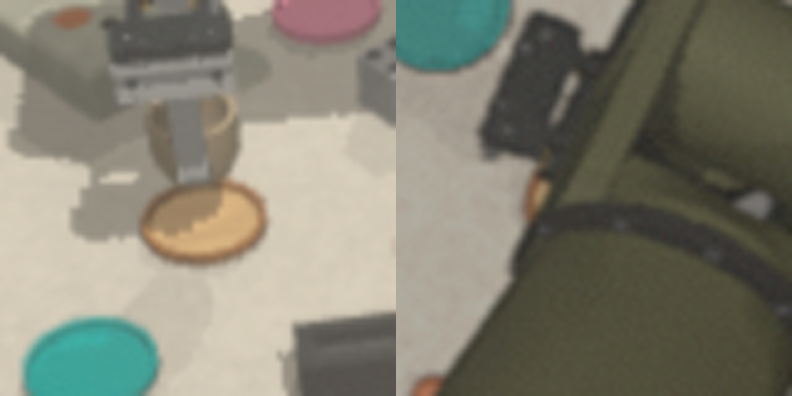

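```bash
python3 - <<'E'
from h import *
X=[[641,-288,20]];u0,v0=[int(a)-40 for a in proj('scene',X)[0]];f=4.95
q=lambda x,y:[x/f-.5+u0,y/f-.5+v0]
print('cruc rim',plane('scene',[q(147,115),q(241,115),q(194,108)],97).round(1))
print('tray',plane('scene',[q(141,221),q(267,218),q(204,220)],10).round(1))
print(proj('scene',[[642.3,-287,97],[642.3,-287,10]]),q(194,108),q(204,220))
E
```

```text
cruc rim [[ 666.2 -291.9   97. ]
 [ 615.9 -260.9   97. ]
 [ 638.  -283.3   97. ]]
tray [[ 678.9 -302.1   10. ]
 [ 606.4 -261.6   10. ]
 [ 642.8 -281.3   10. ]]
[[259.9408603  154.14588386]
 [263.15402756 175.95790907]] [261.69191919191917, 154.3181818181818] [263.7121212121212, 176.94444444444446]
```

```bash
python3 go.py 643.5 -288.5 16.5
```

```text
pos [ 642.3 -286.2   65.8] yaw 1.189 q [-0.47  0.77  1.15  0.    1.23 -1.66] F [ 0.1  0.4 -1.9] gap 58.2 t 4.78
shift cm [-0.17  0.19  4.93] rows 2 per row [-0.08  0.1   2.46]
```

Call:
arm_command(
  steps=[
    [0.3,[-0.17,0.19,1],0],
    [0.3,[0,0,1.6],0],
    [0.3,[0,0,1.1],0],
    [0.3,[0,0,0.6],0],
    [0.3,[0,0,0],0],
  ],
)

```text
clock: 5.2
eef_pos: [642.8, -289.0, 20.8]
eef_rot: [-3.139, -0.0, 1.189]
wrist_force: [-0.0, 0.5, -2.1]
finger_gap: 58.3
```

Call:
arm_command(
  steps=[
    [0.3,[0,0,0.2],0],
    [0.3,[0,0,0.15],0],
    [0.3,[0,0,0],0],
    [0.3,[0,0,0],0],
  ],
)

```text
clock: 5.53
eef_pos: [643.5, -290.0, 19.5]
eef_rot: [3.141, 0.0, 1.188]
wrist_force: [0.5, 0.2, -1.6]
finger_gap: 58.8
```

Call:
arm_command(
  steps=[
    [0.3,[0,0,0.15],0],
    [0.3,[0,0,0.1],0],
    [0.3,[0,0,0],0],
    [0.3,[0,0,0],0],
  ],
)

```text
clock: 5.87
eef_pos: [643.3, -289.8, 16.4]
eef_rot: [-3.141, -0.0, 1.188]
wrist_force: [-0.8, -0.8, -1.5]
finger_gap: 58.3
```

Call:
arm_command(
  steps=[
    [0.3,[0,0,0.1],0],
    [0.3,[0,0,0],0],
    [0.3,[0,0,0],0],
  ],
)

```text
clock: 6.12
eef_pos: [643.5, -290.0, 15.8]
eef_rot: [3.141, 0.0, 1.188]
wrist_force: [-0.8, -0.3, 2.2]
finger_gap: 58.6
```

Call:
arm_command(
  steps=[
    [0.3,[0,0,0.05],0],
    [0.3,[0,0,0],0],
    [0.66,[0,0,0],0],
    [0.72,[0,0,0],0],
    [0.8,[0,0,0],0],
  ],
)

```text
clock: 6.53
eef_pos: [643.3, -289.9, 14.8]
eef_rot: [-3.141, -0.0, 1.188]
wrist_force: [0.2, -0.2, -0.7]
finger_gap: 71.0
```

Call:
arm_command(
  steps=[
    [0.9,[0,0,0],0],
    [0.95,[0,0,-1],0],
    [1,[0,0,-2.5],0],
    [1,[0,0,-3.5],0],
    [1,[0,0,-3],0],
  ],
)

```text
clock: 6.95
eef_pos: [643.3, -289.8, 117.4]
eef_rot: [3.141, 0.0, 1.188]
wrist_force: [-0.5, -0.5, 0.3]
finger_gap: 94.3
```

```bash
python3 look.py b2 641 -288 20 40;python3 go.py 641.8 289.5 110
```

```text
pos [ 645.4 -290.9  122.2] yaw 1.188 q [-0.48  0.72  1.09  0.    1.32 -1.66] F [ 0.2  0.2 -0.4] gap 94.1 t 7.05
shift cm [ 53.71 -22.02   1.22] rows 17 per row [ 3.16 -1.3   0.07]
```

View pics/b2.png

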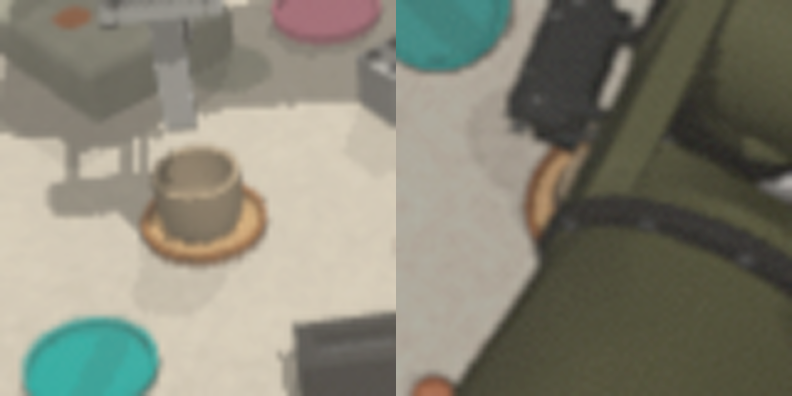

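The crop shows the big crucible standing upright, centred inside the wooden rim. Next is the small crucible.

Call:
arm_command(
  steps=[
    [1,[3.16,-1.3,0],0],
    [1,[3.16,-1.3,0],0],
    [1,[3.16,-1.3,0],0],
    [1,[3.16,-1.3,0],0],
    [1,[3.16,-1.3,0],0],
  ],
)

```text
clock: 7.47
eef_pos: [641.7, -117.5, 115.2]
eef_rot: [3.142, 0.0, 1.188]
wrist_force: [2.0, 0.0, -0.7]
finger_gap: 94.2
```

Call:
arm_command(
  steps=[
    [1,[3.16,-1.3,0],0],
    [1,[3.16,-1.3,0],0],
    [1,[3.16,-1.3,0],0],
    [1,[3.16,-1.3,0],0],
    [1,[3.16,-1.3,0],0],
  ],
)

```text
clock: 7.88
eef_pos: [640.5, 53.5, 115.2]
eef_rot: [3.141, -0.0, 1.188]
wrist_force: [-0.5, 0.8, -0.7]
finger_gap: 94.0
```

Call:
arm_command(
  steps=[
    [1,[3.16,-1.3,0],0],
    [1,[3.16,-1.3,0],0],
    [1,[3.16,-1.3,0],0],
    [1,[3.16,-1.3,0],0],
    [1,[3.16,-1.3,0],0],
  ],
)

```text
clock: 8.3
eef_pos: [639.2, 224.4, 115.2]
eef_rot: [3.142, -0.0, 1.188]
wrist_force: [-0.5, -0.1, 0.8]
finger_gap: 94.1
```

Call:
arm_command(
  steps=[
    [1,[3.16,-1.3,0],0],
    [1,[3.16,-1.3,0],0],
    [1,[0,0,2],0],
    [1,[0,0,2],0],
    [1,[0,0,0],0],
  ],
)

```text
clock: 8.72
eef_pos: [637.0, 290.9, 70.7]
eef_rot: [-3.137, 0.004, 1.189]
wrist_force: [0.1, 0.1, -0.7]
finger_gap: 94.0
```

```bash
python3 go.py 642.2 289.5 11;python3 look.py s1 642 289 40 40;python3 go.py 642.2 289.5 11
```

```text
pos [637.  290.9  70.7] yaw 1.189 q [ 0.38  0.76  1.15 -0.    1.24 -0.81] F [ 0.1  0.1 -0.7] gap 94.0 t 8.72
shift cm [0.06 0.53 5.97] rows 2 per row [0.03 0.27 2.99]
pos [638.8 290.8  75. ] yaw 1.188 q [ 0.37  0.76  1.14  0.    1.24 -0.81] F [ 0.8 -0.3  0.4] gap 94.2 t 8.82
shift cm [0.01 0.36 6.4 ] rows 2 per row [0.01 0.18 3.2 ]
```

View pics/s1.png

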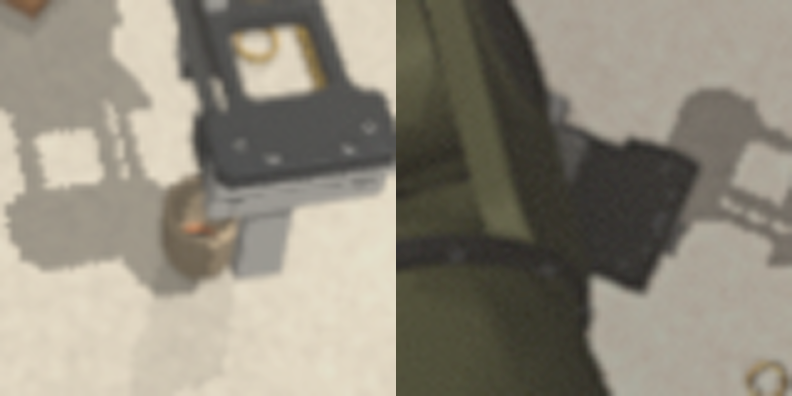

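Call:
arm_command(
  steps=[
    [1,[0,0.36,2.2],0],
    [1,[0,0,2],0],
    [1,[0,0,1.2],0],
    [1,[0,0,0.9],0],
    [1,[0,0,0],0],
  ],
)

```text
clock: 9.23
eef_pos: [642.0, 289.3, 11.1]
eef_rot: [-3.14, 0.001, 1.188]
wrist_force: [0.2, -0.4, -0.3]
finger_gap: 93.9
```

Call:
arm_command(
  steps=[
    [0.7,[0,0,0],0],
    [0.5,[0,0,0],0],
    [0.4,[0,0,0],0],
    [0.3,[0,0,0],0],
    [0.2,[0,0,0],0],
  ],
)

```text
clock: 9.65
eef_pos: [642.6, 289.7, 12.6]
eef_rot: [3.141, -0.001, 1.188]
wrist_force: [-0.4, -0.5, -0.4]
finger_gap: 64.0
```

Call:
arm_command(
  steps=[
    [0.15,[0,0,0],0],
    [0.15,[0,0,0],0],
    [0.15,[0,0,0],0],
    [0.15,[0,0,0],0],
    [0.15,[0,0,0],0],
  ],
  force=15,
)

```text
clock: 10.07
eef_pos: [642.3, 289.6, 12.0]
eef_rot: [-3.142, 0.0, 1.188]
wrist_force: [-0.7, -0.9, 0.4]
finger_gap: 37.1
```

Call:
arm_command(
  steps=[
    [0.15,[0,0,0],0],
    [0.15,[0,0,-0.3],0],
    [0.15,[0,0,-1],0],
    [0.15,[0,0,-2],0],
    [0.15,[0,0,-2],0],
  ],
)

```text
clock: 10.48
eef_pos: [642.1, 289.5, 65.9]
eef_rot: [-3.141, 0.001, 1.188]
wrist_force: [-0.3, 0.8, -0.9]
finger_gap: 37.0
```

```bash
python3 go.py 443.3 -107.5 115;python3 look.py s2 642 289 60 40;python3 go.py 443.3 -107.5 115
```

```text
pos [642.1 289.5  65.9] yaw 1.188 q [ 0.37  0.77  1.14  0.    1.23 -0.82] F [-0.3  0.8 -0.9] gap 37.0 t 10.48
shift cm [-44.25  -3.61  -4.91] rows 13 per row [-3.4  -0.28 -0.38]
pos [644.  290.3  69.7] yaw 1.188 q [ 0.37  0.77  1.14  0.    1.23 -0.82] F [-0.2  0.2 -0.3] gap 37.0 t 10.58
shift cm [-44.4   -3.76  -4.53] rows 13 per row [-3.42 -0.29 -0.35]
```

View pics/s2.png

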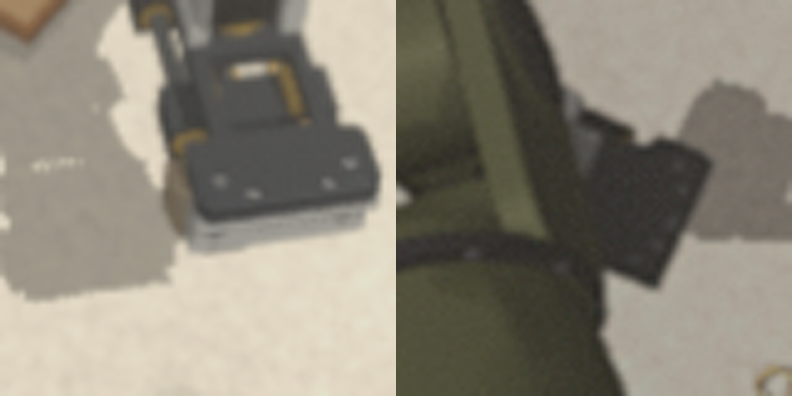

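Call:
arm_command(
  steps=[
    [0.15,[0,0,-2.5],0],
    [0.15,[-3.4,-0.3,-2.5],0],
    [0.15,[-3.4,-0.3,0],0],
    [0.15,[-3.4,-0.3,0],0],
    [0.15,[-3.4,-0.3,0],0],
  ],
)

```text
clock: 11.0
eef_pos: [579.5, 167.3, 114.4]
eef_rot: [3.142, 0.0, 1.188]
wrist_force: [0.9, 0.2, -0.2]
finger_gap: 36.8
```

Call:
arm_command(
  steps=[
    [0.15,[-3.4,-0.3,0],0],
    [0.15,[-3.4,-0.3,0],0],
    [0.15,[-3.4,-0.3,0],0],
    [0.15,[-3.4,-0.3,0],0],
    [0.15,[-3.4,-0.3,0],0],
  ],
)

```text
clock: 11.42
eef_pos: [502.0, 15.1, 114.3]
eef_rot: [-3.141, 0.0, 1.188]
wrist_force: [0.3, -1.0, -1.7]
finger_gap: 37.1
```

Call:
arm_command(
  steps=[
    [0.15,[-3.4,-0.3,0],0],
    [0.15,[-3.4,-0.3,0],0],
    [0.15,[-3.4,-0.3,0],0],
    [0.15,[-3.4,-0.3,0],0],
    [0.15,[0,0,0],0],
  ],
)

```text
clock: 11.83
eef_pos: [439.1, -108.8, 114.4]
eef_rot: [-3.141, 0.001, 1.185]
wrist_force: [-1.2, -0.3, -1.6]
finger_gap: 37.1
```

```bash
python3 look.py s3 443 -107 50 40;python3 go.py 443.3 -107.5 60
```

```text
pos [ 441.  -106.   114.6] yaw 1.186 q [-0.32  0.19  1.89  0.    1.07 -1.5 ] F [ 0.5 -0.1 -0.7] gap 36.8 t 11.93
shift cm [-0.05  0.27  5.46] rows 2 per row [-0.03  0.14  2.73]
```

View pics/s3.png

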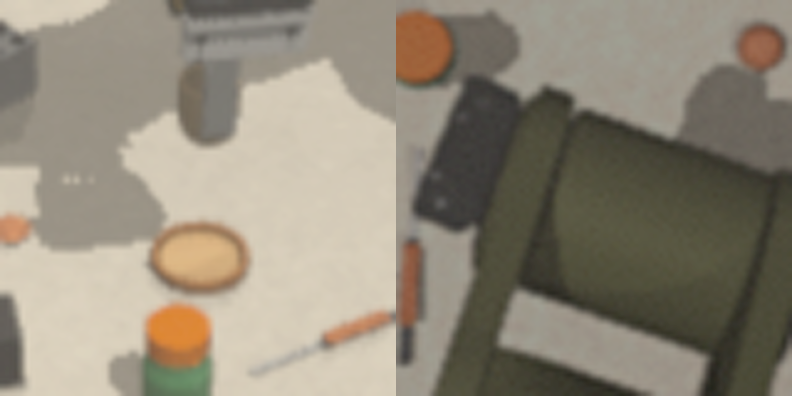

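```bash
cat > px.py <<'E'
from h import *
def pq(tag_X,r,pts,z,n='scene'):
    u0,v0=[max(int(a)-r,0) for a in proj(n,[tag_X])[0]];f=396/(2*r)
    return plane(n,[[x/f-.5+u0,y/f-.5+v0] for x,y in pts],z).round(1)
E
python3 - <<'E'
from px import *
p=np.load('s3_s.npy')
from crop import crop
a=[441,-106,120];A=crop(p,proj('scene',[a])[0],22,12,proj('scene',[[441,-106,114.6],[441,-106,134]]))
cv2.imwrite('pics/s3z.png',A)
E
```

View pics/s3z.png

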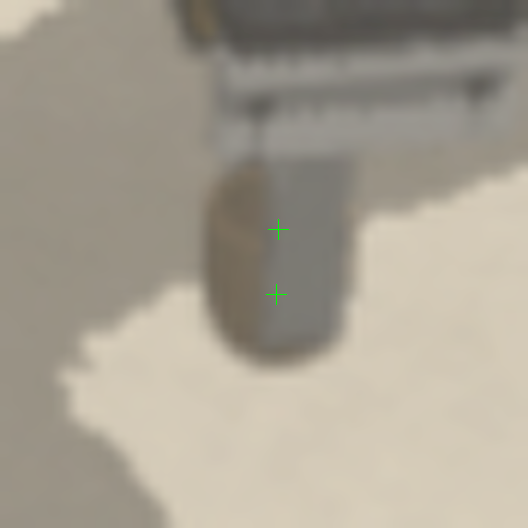

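```bash
python3 - <<'E'
from px import *
print(pq([443,-107,50],40,[(200,255),(151,255),(249,255)],10))
E
```

```text
[[ 445.1 -102.7   10. ]
 [ 471.5 -118.8   10. ]
 [ 418.6  -86.7   10. ]]
```

Call:
arm_command(
  steps=[
    [0.15,[0,0.22,2.5],0],
    [0.15,[0,0,2.5],0],
    [0.15,[0,0,2.5],0],
    [0.15,[0,0,1.5],0],
    [0.15,[0,0,0],0],
  ],
)

```text
clock: 12.35
eef_pos: [442.1, -104.6, 21.8]
eef_rot: [-3.137, 0.0, 1.189]
wrist_force: [-0.6, -0.7, -1.4]
finger_gap: 36.8
```

```bash
python3 look.py s4 443 -107 20 30;python3 go.py 443.3 -106.5 16
```

```text
pos [ 443.7 -105.4   24.7] yaw 1.189 q [-0.31  0.35  1.94  0.    0.85 -1.5 ] F [ 0.3 -0.1 -0.6] gap 36.9 t 12.45
shift cm [-0.12  0.01  0.87] rows 1 per row [-0.12  0.01  0.87]
```

View pics/s4.png

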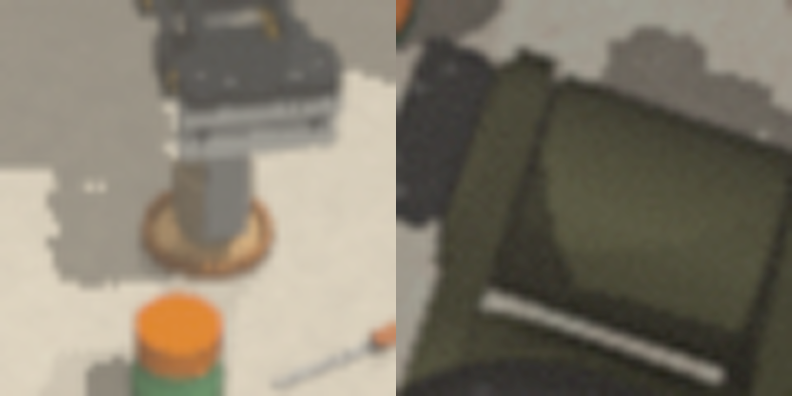

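Call:
arm_command(
  steps=[
    [0.15,[-0.1,0,0.3],0],
    [0.15,[0,0,0.25],0],
    [0.15,[0,0,0.1],0],
    [0.15,[0,0,0],0],
    [0.15,[0,0,0],0],
  ],
)

```text
clock: 12.87
eef_pos: [443.1, -107.1, 18.4]
eef_rot: [3.141, -0.0, 1.188]
wrist_force: [0.4, -0.2, -0.9]
finger_gap: 36.8
```

Call:
arm_command(
  steps=[
    [0.15,[0,0,0.1],0],
    [0.15,[0,0,0],0],
    [0.15,[0,0,0],0],
  ],
)

```text
clock: 13.12
eef_pos: [443.0, -107.1, 17.2]
eef_rot: [3.142, 0.0, 1.188]
wrist_force: [0.2, 0.8, -0.1]
finger_gap: 36.9
```

Call:
arm_command(
  steps=[
    [0.15,[0,0,0.1],0],
    [0.15,[0,0,0],0],
    [0.15,[0,0,0],0],
  ],
)

```text
clock: 13.37
eef_pos: [442.9, -107.1, 16.1]
eef_rot: [-3.141, 0.0, 1.188]
wrist_force: [0.9, -1.1, 0.1]
finger_gap: 36.8
```

Call:
arm_command(
  steps=[
    [0.15,[0,0,0.06],0],
    [0.15,[0,0,0],0],
    [0.15,[0,0,0],0],
  ],
)

```text
clock: 13.62
eef_pos: [443.0, -107.1, 15.9]
eef_rot: [3.141, 0.0, 1.188]
wrist_force: [-2.8, 0.3, 6.8]
finger_gap: 37.4
```

Call:
arm_command(
  steps=[
    [0.15,[0,0,0.06],0],
    [0.15,[0,0,0],0],
    [0.15,[0,0,0],0],
  ],
)

```text
clock: 13.87
eef_pos: [443.2, -107.2, 15.8]
eef_rot: [3.141, 0.0, 1.188]
wrist_force: [-5.7, 2.2, 13.8]
finger_gap: 36.5
```

Contact with the tray floor. I'll open the fingers gently.

Call:
arm_command(
  steps=[
    [0.15,[0,0,-0.06],0],
    [0.42,[0,0,0],0],
    [0.46,[0,0,0],0],
    [0.55,[0,0,0],0],
    [0.65,[0,0,0],0],
  ],
)

```text
clock: 14.28
eef_pos: [442.9, -107.1, 15.4]
eef_rot: [-3.141, 0.0, 1.188]
wrist_force: [-0.0, 0.5, 0.6]
finger_gap: 53.3
```

Call:
arm_command(
  steps=[
    [0.75,[0,0,0],0],
    [0.75,[0,0,-1],0],
    [0.75,[0,0,-2.5],0],
    [0.8,[0,0,-3.5],0],
    [1,[0,0,-3],0],
  ],
)

```text
clock: 14.7
eef_pos: [442.7, -107.0, 117.8]
eef_rot: [-3.142, 0.0, 1.188]
wrist_force: [-0.4, 0.3, 1.1]
finger_gap: 78.8
```

```bash
python3 look.py s5 443 -107 20 30;python3 go.py 465.5 -340 110 0.25
```

```text
pos [ 445.  -107.7  120.4] yaw 1.188 q [-0.32  0.19  1.87 -0.    1.07 -1.51] F [ 0.1 -0.1  1.1] gap 86.5 t 14.8
shift cm [-20.78  10.58   1.04] rows 7 per row [-2.97  1.51  0.15]
turn 0.938 rows 8
```

View pics/s5.png

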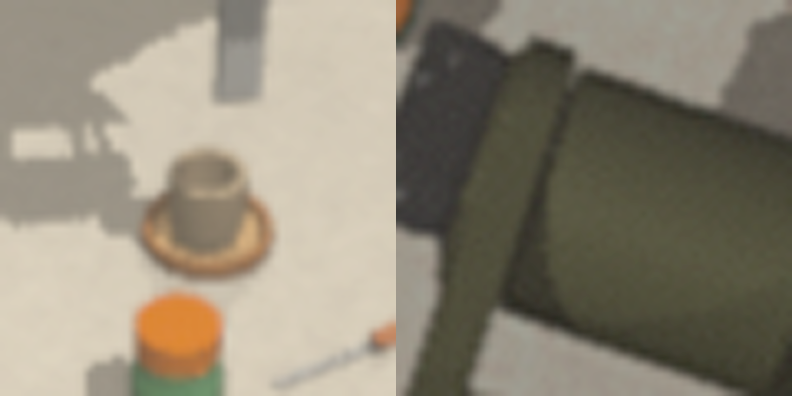

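The small crucible is in its tray. Now the block, with the jaws turned square to it.

Call:
arm_command(
  steps=[
    [1,[-2.97,1.51,0],0],
    [1,[-2.97,1.51,0],0],
    [1,[-2.97,1.51,0],0],
    [1,[-2.97,1.51,0],0],
    [1,[-2.97,1.51,0],0],
  ],
)

```text
clock: 15.22
eef_pos: [457.2, -274.6, 115.5]
eef_rot: [-3.141, -0.0, 1.188]
wrist_force: [0.3, 0.5, 0.1]
finger_gap: 93.8
```

Call:
arm_command(
  steps=[
    [1,[-2.97,1.51,0],0],
    [1,[-2.97,1.51,0],0],
    [1,[0,0,0],0.117],
    [1,[0,0,0],0.117],
    [1,[0,0,0],0.117],
  ],
)

```text
clock: 15.63
eef_pos: [462.9, -339.8, 115.0]
eef_rot: [-3.14, 0.0, 0.83]
wrist_force: [-0.4, 0.7, 0.4]
finger_gap: 94.1
```

Call:
arm_command(
  steps=[
    [1,[0,0,0],0.117],
    [1,[0,0,0],0.117],
    [1,[0,0,0],0.117],
    [1,[0,0,0],0.117],
    [1,[0,0,0],0.117],
  ],
)

```text
clock: 16.05
eef_pos: [463.1, -339.3, 115.3]
eef_rot: [-3.141, 0.0, 0.246]
wrist_force: [-0.3, -0.6, -0.7]
finger_gap: 94.1
```

```bash
python3 look.py k1 465 -340 40 36;python3 go.py 465.5 -340 70 0.255
python3 - <<'E'
from px import *
s=manip.read_state();print(s['eef_pos'])
E
```

```text
pos [ 463.2 -339.3  115.4] yaw 0.25 q [-0.7   0.44  1.55 -0.    1.15 -0.95] F [ 0.1 -0.1  0.9] gap 93.8 t 16.15
shift cm [0.2  0.12 4.54] rows 2 per row [0.1  0.06 2.27]
turn -0.005 rows 1
[ 463.21038537 -339.29427909  115.37747139]
```

View pics/k1.png

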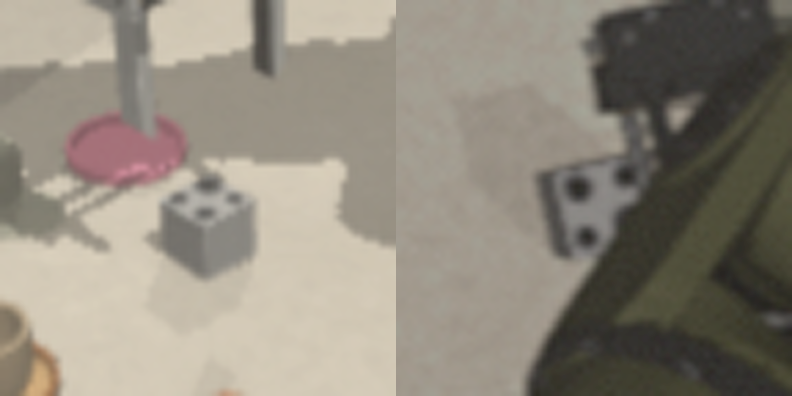

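```bash
python3 - <<'E'
from px import *
a=pq([465,-340,40],36,[(160,202),(210,174),(257,201),(207,226)],44);print(a,a.mean(0))
for i,j in((0,1),(1,2),(2,3),(3,0)):
    d=a[j]-a[i];print(np.linalg.norm(d),np.degrees(np.arctan2(d[1],d[0])))
E
```

```text
[[ 492.  -350.    44. ]
 [ 450.2 -361.4   44. ]
 [ 439.6 -319.1   44. ]
 [ 479.3 -311.4   44. ]] [ 465.275 -335.475   44.   ]
43.32666615376725 -164.74488129694225
43.607912126126784 104.06810986036545
40.43983184930421 10.976498142100219
40.63557554655774 -71.78799082827554
```

Call:
arm_command(
  steps=[
    [1,[0.22,0.1,2.5],-0.005],
    [1,[0,0,2.5],0],
    [1,[0,0,2.5],0],
    [1,[0,0,2],0],
    [1,[0,0,0.8],0],
  ],
)

```text
clock: 16.57
eef_pos: [464.6, -338.9, 9.7]
eef_rot: [-3.138, 0.002, 0.261]
wrist_force: [-0.4, -0.6, -0.7]
finger_gap: 93.7
```

Call:
arm_command(
  steps=[
    [0.6,[0,0,0],0],
    [0.5,[0,0,0],0],
    [0.4,[0,0,0],0],
    [0.4,[0,0,0],0],
    [0.3,[0,0,0],0],
  ],
)

```text
clock: 16.98
eef_pos: [466.2, -340.2, 13.6]
eef_rot: [3.14, -0.001, 0.257]
wrist_force: [0.6, 0.8, 0.5]
finger_gap: 64.3
```

Call:
arm_command(
  steps=[
    [0.2,[0,0,0],0],
    [0.2,[0,0,0],0],
    [0.2,[0,0,0],0],
    [0.2,[0,0,0],0],
    [0.2,[0,0,0],0],
  ],
  force=40,
)

```text
clock: 17.4
eef_pos: [465.3, -340.1, 12.8]
eef_rot: [3.142, 0.001, 0.257]
wrist_force: [-5.5, -1.2, 5.4]
finger_gap: 43.8
```

Call:
arm_command(
  steps=[
    [0.2,[0,0,0],0],
    [0.2,[0,0,-0.4],0],
    [0.2,[0,0,-1.5],0],
    [0.2,[0,0,-2.5],0],
    [0.2,[0,0,-2.5],0],
  ],
)

```text
clock: 17.82
eef_pos: [465.0, -339.1, 81.1]
eef_rot: [-3.139, 0.002, 0.257]
wrist_force: [0.6, -0.4, -6.3]
finger_gap: 43.6
```

Call:
arm_command(
  steps=[
    [0.2,[0,0,-3],0],
    [0.2,[0,0,-1],-0.07],
    [0.2,[0,0,0],-0.07],
    [0.2,[0,0,0],0],
  ],
)

```text
clock: 18.15
eef_pos: [465.7, -339.6, 121.8]
eef_rot: [3.142, -0.0, 0.4]
wrist_force: [-0.0, 0.2, -8.0]
finger_gap: 43.8
```

```bash
python3 look.py k2 465 -340 110 36;python3 go.py 620.7 90.5 118 0.398
```

```text
pos [ 465.4 -339.4  120.6] yaw 0.395 q [-0.69  0.44  1.54  0.    1.17 -1.09] F [-0.2  0.5 -7.5] gap 43.8 t 18.25
shift cm [ 30.87 -33.71   0.26] rows 13 per row [ 2.37 -2.59  0.02]
turn -0.003 rows 1
```

View pics/k2.png

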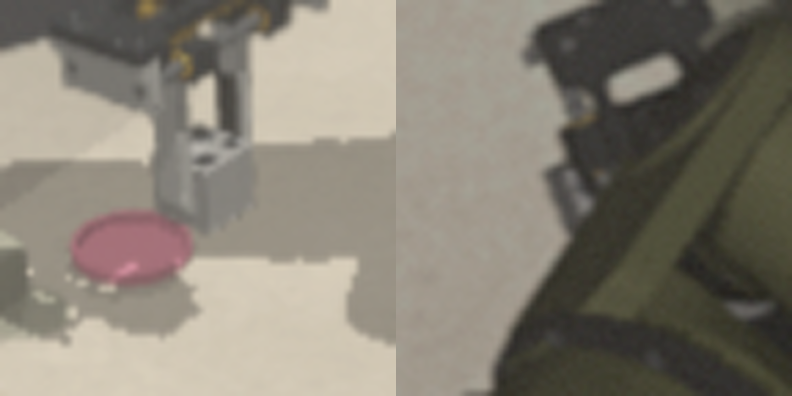

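Call:
arm_command(
  steps=[
    [0.2,[2.37,-2.59,0],0],
    [0.2,[2.37,-2.59,0],0],
    [0.2,[2.37,-2.59,0],0],
    [0.2,[2.37,-2.59,0],0],
    [0.2,[2.37,-2.59,0],0],
  ],
)

```text
clock: 18.67
eef_pos: [524.8, -172.8, 120.6]
eef_rot: [-3.14, 0.001, 0.394]
wrist_force: [1.1, -0.6, -7.4]
finger_gap: 43.9
```

Call:
arm_command(
  steps=[
    [0.2,[2.37,-2.59,0],0],
    [0.2,[2.37,-2.59,0],0],
    [0.2,[2.37,-2.59,0],0],
    [0.2,[2.37,-2.59,0],0],
    [0.2,[2.37,-2.59,0],0],
  ],
)

```text
clock: 19.08
eef_pos: [584.0, -7.5, 120.6]
eef_rot: [-3.141, 0.002, 0.395]
wrist_force: [1.2, -1.0, -6.2]
finger_gap: 44.1
```

Call:
arm_command(
  steps=[
    [0.2,[2.37,-2.59,0],0],
    [0.2,[2.37,-2.59,0],0],
    [0.2,[2.37,-2.59,1.5],0],
    [0.2,[0,0,3],0],
    [0.2,[0,0,1.5],0],
  ],
)

```text
clock: 19.5
eef_pos: [618.2, 91.8, 57.4]
eef_rot: [-3.14, 0.004, 0.397]
wrist_force: [-0.7, -0.2, -8.2]
finger_gap: 43.9
```

Call:
arm_command(
  steps=[
    [0.2,[0,0,0],0],
    [0.2,[0,0,0],0],
  ],
)

```text
clock: 19.67
eef_pos: [619.1, 89.7, 60.5]
eef_rot: [-3.141, 0.003, 0.396]
wrist_force: [0.5, -0.2, -6.2]
finger_gap: 43.5
```

```bash
python3 look.py k3 620 90 30 30;python3 go.py 620.7 90.5 17 0.398
```

```text
pos [620.3  89.5  62.8] yaw 0.396 q [ 0.08  0.61  1.42  0.    1.11 -0.31] F [ 0.8 -0.1 -6.6] gap 43.6 t 19.77
shift cm [ 0.07 -0.08  4.58] rows 2 per row [ 0.04 -0.04  2.29]
turn -0.002 rows 1
```

View pics/k3.png

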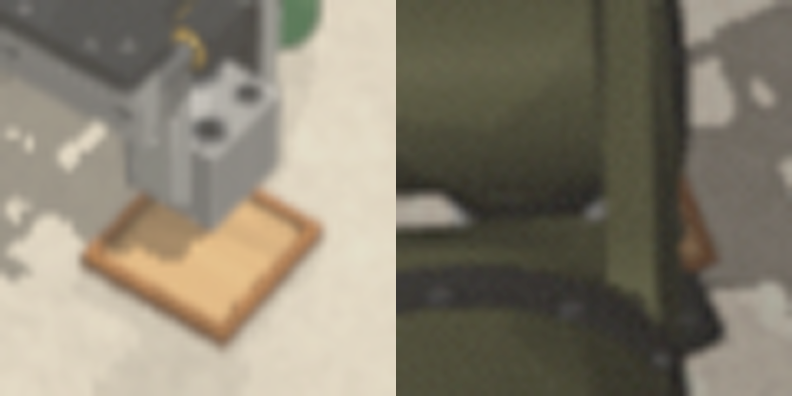

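```bash
python3 - <<'E'
from px import *
X=[620,90,30]
print('tray top corners L,B,R',pq(X,30,[(81,257),(224,338),(323,230)],10))
a=pq(X,30,[(82,257),(323,230)],10);print('tray centre',a.mean(0))
print('base front, right',pq(X,30,[(209,229),(276,168)],50))
w=0.396;R=np.array([[np.cos(w),-np.sin(w)],[np.sin(w),np.cos(w)]])
for q in((22,22),(-22,22),(22,-22)): print('pred',q,np.array([620.3,89.5])+R@np.array(q))
E
```

```text
tray top corners L,B,R [[666.6  74.7  10. ]
 [639.  137.7  10. ]
 [576.9 112.3  10. ]]
tray centre [621.6  93.6  10. ]
base front, right [[633.2 116.9  50. ]
 [595.  104.1  50. ]]
pred (22, 22) [632.11136664 118.28353033]
pred (-22, 22) [591.51646967 101.31136664]
pred (22, -22) [649.08353033  77.68863336]
```

```bash
python3 go.py 619.8 91.8 17 0.398
```

```text
pos [620.3  89.5  62.8] yaw 0.396 q [ 0.08  0.61  1.42  0.    1.11 -0.31] F [ 0.8 -0.1 -6.6] gap 43.6 t 19.77
shift cm [ 0.04 -0.23  4.58] rows 2 per row [ 0.02 -0.12  2.29]
turn -0.002 rows 1
```

Call:
arm_command(
  steps=[
    [0.2,[0,-0.23,1.3],0],
    [0.2,[0,0,1.3],0],
    [0.2,[0,0,0.9],0],
    [0.2,[0,0,0.4],0],
    [0.2,[0,0,0],0],
  ],
)

```text
clock: 20.18
eef_pos: [618.0, 91.8, 20.8]
eef_rot: [-3.141, 0.002, 0.397]
wrist_force: [-0.2, -0.5, -6.9]
finger_gap: 43.5
```

Call:
arm_command(
  steps=[
    [0.2,[0,0,0.1],0],
    [0.2,[0,0,0.1],0],
    [0.2,[0,0,0],0],
    [0.2,[0,0,0],0],
  ],
)

```text
clock: 20.52
eef_pos: [619.0, 91.9, 20.9]
eef_rot: [3.141, -0.001, 0.397]
wrist_force: [0.4, 0.5, -7.0]
finger_gap: 43.6
```

```bash
python3 look.py k4 620 90 30 30;python3 go.py 619.8 91.8 17 0.398
```

```text
pos [619.   91.9  20.8] yaw 0.397 q [ 0.09  0.66  1.45 -0.    1.03 -0.31] F [ 0.1  1.1 -6.9] gap 43.6 t 20.62
shift cm [0.07 0.05 0.38] rows 1 per row [0.07 0.05 0.38]
turn -0.001 rows 1
```

View pics/k4.png

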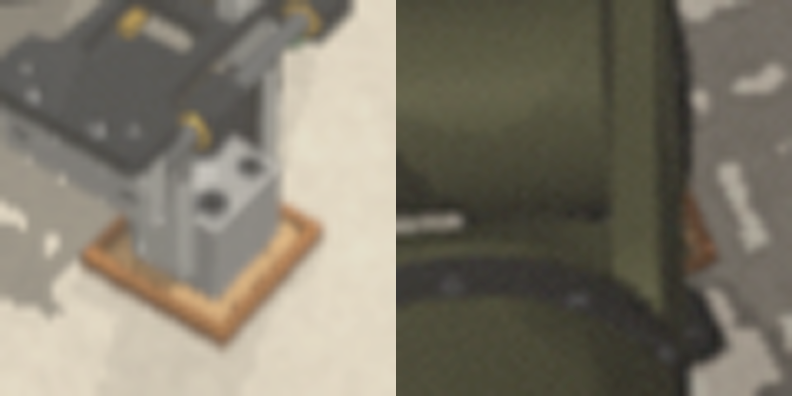

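Call:
arm_command(
  steps=[
    [0.2,[0,0,0.12],0],
    [0.2,[0,0,0.12],0],
    [0.2,[0,0,0],0],
    [0.2,[0,0,0],0],
  ],
)

```text
clock: 20.95
eef_pos: [618.7, 91.9, 18.0]
eef_rot: [-3.142, 0.0, 0.397]
wrist_force: [0.6, -0.1, -7.7]
finger_gap: 43.5
```

Call:
arm_command(
  steps=[
    [0.2,[0,0,0.1],0],
    [0.2,[0,0,0],0],
    [0.2,[0,0,0],0],
  ],
)

```text
clock: 21.2
eef_pos: [618.8, 91.9, 17.0]
eef_rot: [-3.142, 0.0, 0.397]
wrist_force: [0.8, -0.4, -7.4]
finger_gap: 44.1
```

Call:
arm_command(
  steps=[
    [0.2,[0,0,0.05],0],
    [0.2,[0,0,0],0],
    [0.2,[0,0,0],0],
  ],
)

```text
clock: 21.45
eef_pos: [618.8, 91.9, 16.9]
eef_rot: [3.142, -0.0, 0.397]
wrist_force: [-1.8, -0.7, -3.8]
finger_gap: 43.3
```

Call:
arm_command(
  steps=[
    [0.2,[0,0,0.05],0],
    [0.2,[0,0,0],0],
    [0.2,[0,0,0],0],
  ],
)

```text
clock: 21.7
eef_pos: [618.9, 91.9, 16.8]
eef_rot: [3.141, -0.0, 0.397]
wrist_force: [-5.2, -0.6, 3.8]
finger_gap: 43.8
```

Call:
arm_command(
  steps=[
    [0.48,[0,0,0],0],
    [0.5,[0,0,0],0],
    [0.6,[0,0,0],0],
    [0.7,[0,0,0],0],
    [0.75,[0,0,0],0],
  ],
)

```text
clock: 22.12
eef_pos: [619.0, 91.9, 16.2]
eef_rot: [3.142, -0.0, 0.397]
wrist_force: [0.7, -0.1, 0.8]
finger_gap: 63.4
```

Call:
arm_command(
  steps=[
    [0.75,[0,0,-0.8],0],
    [0.75,[0,0,-2.5],0],
    [0.75,[0,0,-3.5],0],
    [0.8,[0,0,-3.2],0],
    [1,[0,0,0],0],
  ],
)

```text
clock: 22.53
eef_pos: [621.5, 92.2, 123.7]
eef_rot: [3.139, -0.01, 0.397]
wrist_force: [0.6, 0.1, 0.8]
finger_gap: 78.8
```

```bash
python3 look.py k5 620 90 30 30;python3 go.py 621 -98 115 1.22
```

```text
pos [619.4  92.  117.8] yaw 0.397 q [ 0.09  0.54  1.39  0.    1.21 -0.31] F [-0.7 -0.6 -0.6] gap 86.1 t 22.63
shift cm [-7.2  17.58  0.28] rows 6 per row [-1.2   2.93  0.05]
turn -0.823 rows 7
```

View pics/k5.png

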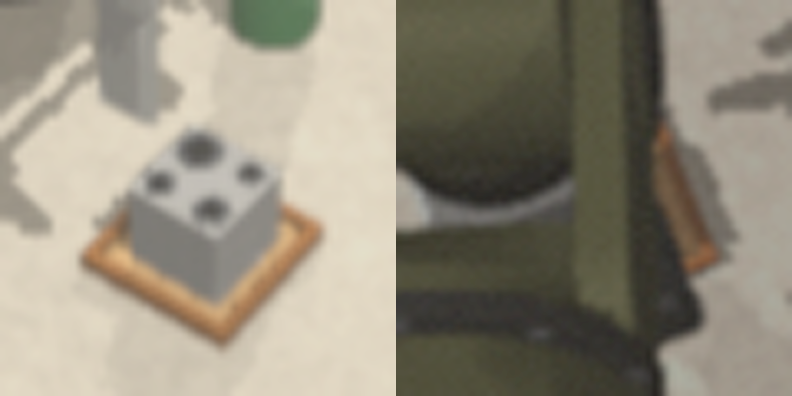

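The block sits flat in its tray. Now the mould.

Call:
arm_command(
  steps=[
    [1,[-1.2,2.93,0],0],
    [1,[-1.2,2.93,0],0],
    [1,[-1.2,2.93,0],0],
    [1,[-1.2,2.93,0],0],
    [1,[-1.2,2.93,0],0],
  ],
)

```text
clock: 23.05
eef_pos: [619.3, -67.7, 114.8]
eef_rot: [-3.14, 0.002, 0.397]
wrist_force: [0.5, 0.3, 0.1]
finger_gap: 94.1
```

Call:
arm_command(
  steps=[
    [1,[-1.2,2.93,0],0],
    [1,[0,0,0],-0.117],
    [1,[0,0,0],-0.117],
    [1,[0,0,0],-0.117],
    [1,[0,0,0],-0.117],
  ],
)

```text
clock: 23.47
eef_pos: [619.7, -98.2, 114.7]
eef_rot: [-3.14, 0.001, 0.87]
wrist_force: [-0.7, -0.2, 0.3]
finger_gap: 93.8
```

Call:
arm_command(
  steps=[
    [1,[0,0,0],-0.117],
    [1,[0,0,0],-0.117],
    [1,[0,0,0],-0.117],
    [1,[0,0,0],0],
    [1,[0,0,0],0],
  ],
)

```text
clock: 23.88
eef_pos: [620.0, -98.0, 115.2]
eef_rot: [-3.14, 0.0, 1.212]
wrist_force: [0.8, 0.2, -0.1]
finger_gap: 94.4
```

```bash
python3 look.py m1 621 -98 40 36;python3 go.py 621 -98 11 1.216
```

```text
pos [620.2 -98.  115.6] yaw 1.212 q [-0.22  0.55  1.38 -0.    1.21 -1.43] F [-1.2  0.8 -0.7] gap 94.4 t 23.98
shift cm [ 0.03  0.08 10.46] rows 3 per row [0.01 0.03 3.49]
turn -0.004 rows 1
```

View pics/m1.png

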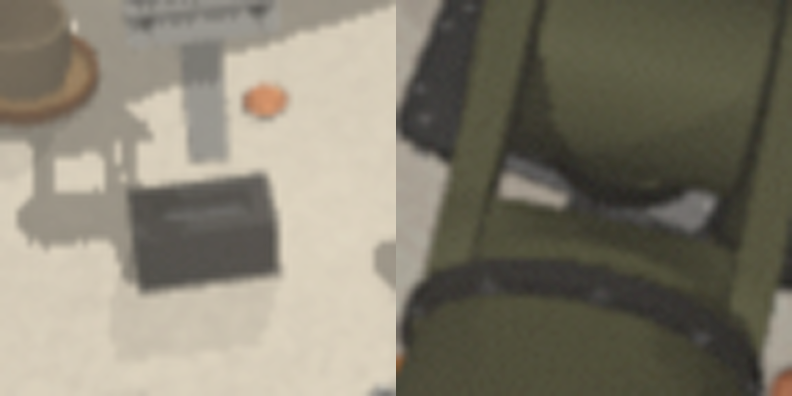

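Call:
arm_command(
  steps=[
    [1,[0,0,2.5],0],
    [1,[0,0,2.5],0],
    [1,[0,0,2.5],0],
    [1,[0,0,2],0],
    [1,[0,0,0.8],0],
  ],
)

```text
clock: 24.4
eef_pos: [618.9, -97.7, 9.9]
eef_rot: [-3.137, 0.001, 1.213]
wrist_force: [-0.3, -0.9, 0.2]
finger_gap: 93.8
```

Call:
arm_command(
  steps=[
    [0.6,[0,0,0],0],
    [0.5,[0,0,0],0],
    [0.4,[0,0,0],0],
    [0.4,[0,0,0],0],
    [0.3,[0,0,0],0],
  ],
  force=25,
)

```text
clock: 24.82
eef_pos: [620.9, -98.1, 14.3]
eef_rot: [3.14, -0.0, 1.216]
wrist_force: [-0.1, -0.5, 0.3]
finger_gap: 64.1
```

Call:
arm_command(
  steps=[
    [0.2,[0,0,0],0],
    [0.2,[0,0,0],0],
    [0.2,[0,0,0],0],
    [0.2,[0,0,0],0],
    [0.2,[0,0,0],0],
  ],
)

```text
clock: 25.23
eef_pos: [620.4, -98.2, 13.3]
eef_rot: [3.141, 0.0, 1.216]
wrist_force: [-1.9, -2.2, 2.6]
finger_gap: 39.8
```

Call:
arm_command(
  steps=[
    [0.2,[0,0,0],0],
    [0.2,[0,0,-0.4],0],
    [0.2,[0,0,-1.5],0],
    [0.2,[0,0,-2.5],0],
    [0.2,[0,0,-3],0],
  ],
)

```text
clock: 25.65
eef_pos: [619.3, -97.6, 86.3]
eef_rot: [-3.138, 0.0, 1.216]
wrist_force: [0.9, -0.4, -3.6]
finger_gap: 39.8
```

Call:
arm_command(
  steps=[
    [0.2,[0,0,-3],0],
    [0.2,[0,0,-1],-0.105],
    [0.2,[0,0,0],-0.105],
    [0.2,[0,0,0],-0.105],
    [0.2,[0,0,0],-0.105],
  ],
)

```text
clock: 26.07
eef_pos: [620.2, -97.8, 127.2]
eef_rot: [-3.141, -0.0, 1.641]
wrist_force: [0.5, -0.8, -2.4]
finger_gap: 40.0
```

Call:
arm_command(
  steps=[
    [0.2,[0,0,0],-0.105],
    [0.2,[0,0,0],-0.105],
    [0.2,[0,0,0],-0.105],
    [0.2,[0,0,0],-0.105],
    [0.2,[0,0,0],0],
  ],
)

```text
clock: 26.48
eef_pos: [620.2, -97.8, 126.9]
eef_rot: [-3.141, -0.001, 2.061]
wrist_force: [0.1, 0.1, -2.5]
finger_gap: 39.8
```

```bash
python3 go.py 456.5 124 118 2.053
```

```text
pos [620.2 -97.8 126.9] yaw 2.061 q [-0.21  0.54  1.37  0.    1.23 -2.28] F [ 0.1  0.1 -2.5] gap 39.8 t 26.48
shift cm [27.28 -4.    0.89] rows 8 per row [ 3.41 -0.5   0.11]
turn 0.008 rows 1
```

Call:
arm_command(
  steps=[
    [0.2,[3.41,-0.5,0],0.004],
    [0.2,[3.41,-0.5,0],0.004],
    [0.2,[3.41,-0.5,0],0],
    [0.2,[3.41,-0.5,0],0],
    [0.2,[3.41,-0.5,0],0],
  ],
)

```text
clock: 26.9
eef_pos: [518.2, 42.9, 127.0]
eef_rot: [-3.141, -0.0, 2.044]
wrist_force: [1.1, 0.3, -2.0]
finger_gap: 40.0
```

Call:
arm_command(
  steps=[
    [0.2,[3.41,-0.5,0],0],
    [0.2,[3.41,-0.5,0],0],
    [0.2,[3.41,-0.5,0],0],
    [0.2,[0,0,3],0],
    [0.2,[0,0,3],0],
  ],
)

```text
clock: 27.32
eef_pos: [459.3, 127.4, 67.9]
eef_rot: [3.138, 0.001, 2.047]
wrist_force: [0.9, -0.5, -3.0]
finger_gap: 40.1
```

Call:
arm_command(
  steps=[
    [0.2,[0,0,0],0],
    [0.2,[0,0,0],0],
    [0.2,[0,0,0],0],
  ],
)

```text
clock: 27.57
eef_pos: [460.0, 125.6, 68.5]
eef_rot: [3.14, 0.0, 2.046]
wrist_force: [0.2, 0.5, -1.9]
finger_gap: 39.8
```

```bash
python3 look.py m2 456 124 30 32;python3 go.py 456.5 124 17 2.053
```

```text
pos [460.2 125.6  68.7] yaw 2.047 q [ 0.19  0.31  1.86  0.    0.97 -1.86] F [-0.4  0.2 -2.2] gap 39.7 t 27.67
shift cm [ 0.03 -0.4   5.17] rows 2 per row [ 0.01 -0.2   2.58]
turn -0.006 rows 1
```

View pics/m2.png

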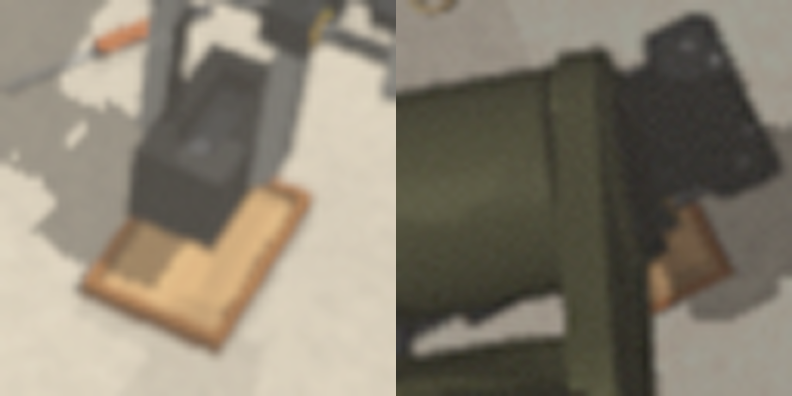

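```bash
python3 - <<'E'
from px import *
X=[456,124,30]
t=pq(X,32,[(80,287),(217,348),(312,197)],10);print('tray',t, 'centre LR',t[[0,2]].mean(0))
for i,j in((0,1),(1,2)): d=t[j]-t[i];print(np.linalg.norm(d),np.degrees(np.arctan2(d[1],d[0])))
m=pq(X,32,[(131,209),(212,246)],55.5);print('mould near end',m,m.mean(0))
w=2.047;l=np.array([np.sin(w),-np.cos(w)]);x=np.array([np.cos(w),np.sin(w)]);c=np.array([460.2,125.6])
print('pred',c+38*l-20*x,c+38*l+20*x,c+38*l)
tc=t[[0,2]].mean(0)[:2];print('mould centre by near end',m.mean(0)[:2]-38*l,'in tool long/jaw rel tray',(m.mean(0)[:2]-38*l-tc)@l,(m.mean(0)[:2]-38*l-tc)@x)
E
```

```text
tray [[518.7 121.2  10. ]
 [488.9 178.8  10. ]
 [398.4 131.7  10. ]] centre LR [458.55 126.45  10.  ]
64.85213951752097 117.35528767950723
102.02284057994073 -152.50563802128022
mould near end [[501.  127.5  55.5]
 [484.7 161.7  55.5]] [492.85 144.6   55.5 ]
pred [503.14035115 125.24469244] [484.80400981 160.7943561 ] [493.97218048 143.01952427]
mould centre by near end [459.07781952 127.18047573] in tool long/jaw rel tray 0.8039514705287367 0.4072471888793701
```

Call:
arm_command(
  steps=[
    [0.2,[0,-0.15,1.5],-0.005],
    [0.2,[0,0,1.5],0],
    [0.2,[0,0,1],0],
    [0.2,[0,0,0.5],0],
    [0.2,[0,0,0],0],
  ],
)

```text
clock: 28.08
eef_pos: [457.8, 124.8, 21.8]
eef_rot: [-3.141, -0.0, 2.053]
wrist_force: [0.1, 0.4, -2.9]
finger_gap: 40.1
```

Call:
arm_command(
  steps=[
    [0.2,[0,0,0.1],0],
    [0.2,[0,0,0],0],
    [0.2,[0,0,0],0],
    [0.2,[0,0,0],0],
  ],
)

```text
clock: 28.42
eef_pos: [458.2, 125.0, 21.6]
eef_rot: [3.141, 0.0, 2.053]
wrist_force: [-0.2, -0.6, -2.2]
finger_gap: 39.9
```

```bash
python3 look.py m3 456 124 30 32;python3 go.py 458 124.5 17 2.053
```

```text
pos [458.  125.   21.4] yaw 2.053 q [ 0.19  0.39  1.89  0.    0.86 -1.86] F [ 0.  -0.8 -2.5] gap 39.7 t 28.52
shift cm [-0.04 -0.03  0.44] rows 1 per row [-0.04 -0.03  0.44]
turn -0.0 rows 1
```

View pics/m3.png

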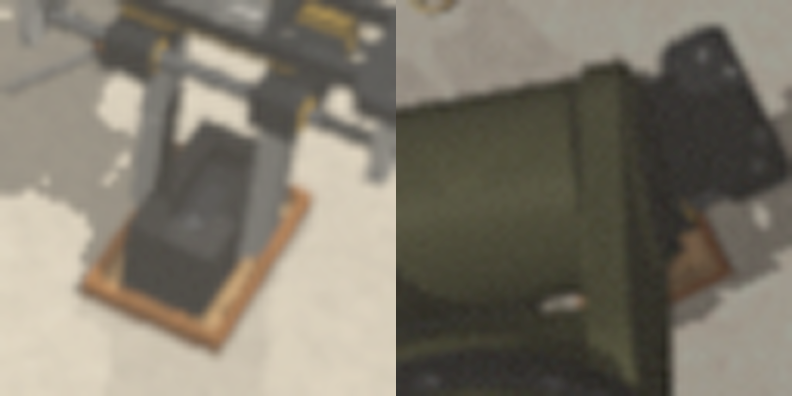

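Inside the rim on all visible sides, so I'll lower the last 4 mm.

Call:
arm_command(
  steps=[
    [0.2,[0,0,0.12],0],
    [0.2,[0,0,0.12],0],
    [0.2,[0,0,0],0],
    [0.2,[0,0,0],0],
  ],
)

```text
clock: 28.85
eef_pos: [457.8, 125.0, 18.6]
eef_rot: [-3.141, -0.0, 2.053]
wrist_force: [0.3, 0.1, -2.4]
finger_gap: 39.6
```

Call:
arm_command(
  steps=[
    [0.2,[0,0,0.1],0],
    [0.2,[0,0,0],0],
    [0.2,[0,0,0],0],
  ],
)

```text
clock: 29.1
eef_pos: [457.9, 125.0, 17.7]
eef_rot: [-3.141, -0.0, 2.053]
wrist_force: [0.3, 0.3, -3.3]
finger_gap: 39.9
```

Call:
arm_command(
  steps=[
    [0.2,[0,0,0.06],0],
    [0.2,[0,0,0],0],
    [0.2,[0,0,0],0],
  ],
)

```text
clock: 29.35
eef_pos: [458.0, 125.0, 17.3]
eef_rot: [3.141, 0.0, 2.053]
wrist_force: [-1.5, 0.7, 0.7]
finger_gap: 39.8
```

Call:
arm_command(
  steps=[
    [0.2,[0,0,0.05],0],
    [0.2,[0,0,0],0],
    [0.2,[0,0,0],0],
  ],
)

```text
clock: 29.6
eef_pos: [458.0, 125.0, 17.3]
eef_rot: [3.141, 0.0, 2.053]
wrist_force: [-4.7, -0.1, 10.9]
finger_gap: 40.0
```

Call:
arm_command(
  steps=[
    [0.44,[0,0,0],0],
    [0.48,[0,0,0],0],
    [0.55,[0,0,0],0],
    [0.65,[0,0,0],0],
    [0.7,[0,0,0],0],
  ],
)

```text
clock: 30.02
eef_pos: [457.9, 125.0, 16.6]
eef_rot: [-3.142, 0.0, 2.053]
wrist_force: [-0.4, 0.9, 0.2]
finger_gap: 61.6
```

Call:
arm_command(
  steps=[
    [0.7,[0,0,-0.8],0],
    [0.7,[0,0,-2.5],0],
    [0.75,[0,0,-3.5],0],
    [0.8,[0,0,-3.5],0],
    [1,[0,0,-1],0],
  ],
)

```text
clock: 30.43
eef_pos: [459.5, 125.4, 134.9]
eef_rot: [3.135, 0.002, 2.053]
wrist_force: [-0.2, 0.2, 1.3]
finger_gap: 78.4
```

```bash
python3 go.py 330 200 150
```

```text
pos [459.5 125.4 134.9] yaw 2.053 q [ 0.19  0.21  1.81  0.    1.12 -1.86] F [-0.2  0.2  1.3] gap 78.4 t 30.43
shift cm [12.62 -8.01 -1.51] rows 5 per row [ 2.52 -1.6  -0.3 ]
```

```bash
python3 go.py 260 400 200
```

```text
pos [459.5 125.4 134.9] yaw 2.053 q [ 0.19  0.21  1.81  0.    1.12 -1.86] F [-0.2  0.2  1.3] gap 78.4 t 30.43
shift cm [33.59 -4.94 -6.51] rows 10 per row [ 3.36 -0.49 -0.65]
```

Call:
arm_command(
  steps=[
    [1,[3.2,-0.49,-0.65],0],
    [1,[3.2,-0.49,-0.65],0],
    [1,[3.2,-0.49,-0.65],0],
    [1,[3.2,-0.49,-0.65],0],
    [1,[3.2,-0.49,-0.65],0],
  ],
)

```text
clock: 30.85
eef_pos: [360.8, 256.3, 162.7]
eef_rot: [3.141, -0.0, 2.053]
wrist_force: [0.7, -0.0, 0.5]
finger_gap: 93.8
```

Call:
arm_command(
  steps=[
    [1,[3.2,-0.49,-0.65],0],
    [1,[3.2,-0.49,-0.65],0],
    [1,[3.2,-0.49,-0.65],0],
    [1,[3.2,-0.49,-0.65],0],
    [1,[3.2,-0.49,-0.65],0],
  ],
)

```text
clock: 31.27
eef_pos: [264.8, 386.8, 195.2]
eef_rot: [3.141, -0.0, 2.053]
wrist_force: [0.3, -0.3, -0.0]
finger_gap: 93.7
```

```bash
cat > fin.py <<'E'
from meas import *
p,d=manip.camera('top');q,e=manip.camera('scene')
P=lambda x,y,z:tuple(map(int,proj('top',[[x,y,z]])[0].round()))
o=[('big',P(643,-290,48),48,'c'),('small',P(443,-108,44),44,'c'),('block',P(619,91,48),48,'r'),('mould',P(457,124,44),44,'r'),('jar',P(524,-9,66),66,'c')]
try: run('top',p,d,'top',o)
except Exception as ex: print(ex)
print(manip.read_state()['clock'])
cv2.imwrite('pics/fT.png',cv2.resize(p[120:300,140:490],None,fx=2.2,fy=2.2,interpolation=2)[:,:,::-1])
cv2.imwrite('pics/fS.png',cv2.resize(q[110:310,220:480],None,fx=2.8,fy=2.8,interpolation=2)[:,:,::-1])
E
python3 fin.py
```

```text
top big c [ 641.1 -288. ] diam 56.1
top small c [ 444.  -107.7] diam 35.0
top block c 618.5 88.7 size 44.9 43.7 yaw long deg 21.9
top mould c 459.2 124.6 size 75.9 40.9 yaw long deg 28.1
top jar c [524.1  -8.4] diam 35.5
31.3667
```

View pics/fT.png

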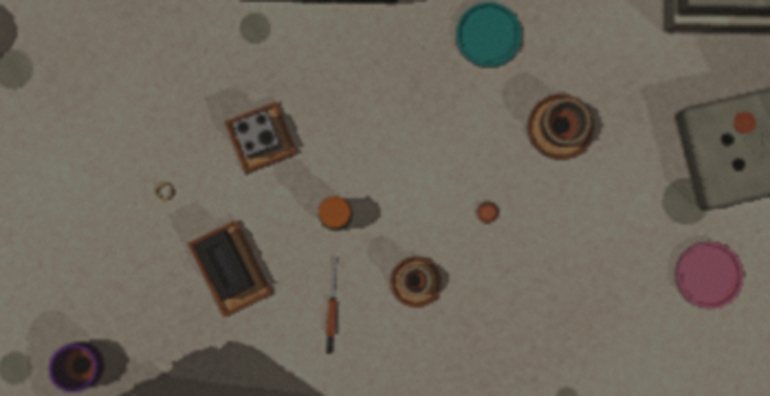

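View pics/fS.png

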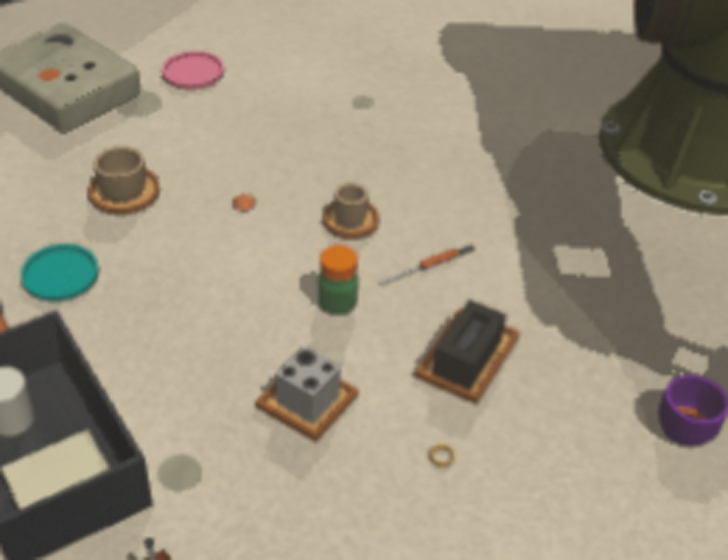

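```bash
python3 -c "
from cell import manip
print(manip.sign_off())"
```

```text
the job is handed in; nothing more can be done
None
```

The larger crucible, smaller crucible, doming block and ingot mould are each in their own wooden tray, set down in the order listed. I handed the job in at about 31 s.

- **Set-down:** each piece was lowered until the wrist force showed contact. The tool stood 3–4 mm higher than at the grasp, which matches the 4 mm tray floor. Then I released it.
- **Final pictures:** in both views all four pieces stand upright inside their rims. The flux jar measures the same position as at the start, (524.1, -8.4) mm. The purple crucible and the pink and turquoise trays were not touched.
- **Centring:** in the last top view the crucibles and the block are about 1–3 mm from their tray centres. The mould is about 5 mm off along its length, out of 8 mm clearance.
- **Disagreements:** the two cameras differed by about 4–6 mm in y on flat bench features, so I used values between them. The gap on the smaller crucible read 37 mm where 38 mm was expected. It was still held and placed normally.

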